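Level the filter media and lay the drip plate back on

TASK

The ceramic media was tipped into the filter tray in a heap. First draw the clear drip plate out of the tray's back slot and lay it down flat on the draining mat, handle up, without letting it drop, and let go. Then spread the five blocks into one even layer over the whole tray floor - lying flat, none on top of another, a good finger's breadth between neighbours side by side, none of the three slotted panels left bare - and finally lay the plate over them, handle up, fully home on the corner posts and flush with the rim, leaving the cup, tweezers, jar and scraper where they are.

Things in the scene. Friction and masses are not known exactly. Their poses are not given: they have to be found in the camera images.
- tray: grey plastic filter media tray, fixed. Origin: centre of its underside; own y along its length, own x across (+x: back, -x: front), z up. Inside 270 mm (y) x 170 mm (x); walls 5 mm thick, 64 mm high; floor top 6 mm up, with three slotted panels side by side along y, each a third of the length (borders at own y = -45 and +45 mm)
- tray_seat (a point): where the middle of the plate's underside comes to lie when it is home on the tray: 56 mm above the tray's underside, level with the tops of the four white corner posts (16 x 16 mm) that carry it. The plate then is flush with the rim (64 mm), with 4 mm play on every side. Axes as the tray's
- tray_slot (a point): middle of the bottom of the tray's back slot, on the floor: a 12 mm gap between the back wall and the two back corner posts (own x of the tray 73 to 85 mm), 50 mm deep, where the plate stands on edge at the start
- plate_mid (a point): centre of the clear perforated acrylic drip plate, loose, about 0.34 kg: 162 (own x) x 262 (own y) x 8 mm (own z). Own z points out of the handle side. At the start it stands on a long edge in the tray's back slot, own x pointing down, handle side facing away from the tray (tray's +x), top edge 168 mm above the shelf; it draws straight up
- plate_handle (a point): middle of the plate's blue bar handle, 22 mm from plate_mid along the plate's own z: a solid bar at the centre of the plate, 60 mm long (own y), 14 mm wide (own x), standing 32 mm proud of the plate's face (top of the bar 40 mm above the plate's underside)
- mat: ribbed dark rubber draining mat, fixed, 290 mm (own x) x 210 mm (own y), 4 mm thick; origin at the centre of its underside
- block1_c (a point): centre (half-way up) of the middle one of three on the floor, 8 mm apart, of the heap of five alike: cream porous ceramic media block, 40 (own x) x 60 (own y) x 38 mm (own z, up), about 75 g, loose. Its two ends (own +-y, roughly along the tray) are free for the fingers: it can be gripped across its 60 mm length
- block2_c (a point): centre (half-way up) of the front one of three on the floor of the heap of five alike: cream porous ceramic media block, 40 (own x) x 60 (own y) x 38 mm (own z, up), about 75 g, loose. Its two ends (own +-y, roughly along the tray) are free for the fingers: it can be gripped across its 60 mm length
- block3_c (a point): centre (half-way up) of the back one of three on the floor of the heap of five alike: cream porous ceramic media block, 40 (own x) x 60 (own y) x 38 mm (own z, up), about 75 g, loose. Its two ends (own +-y, roughly along the tray) are free for the fingers: it can be gripped across its 60 mm length
- block4_c (a point): centre (half-way up) of the front one of two on top, bridging a gap, of the heap of five alike: cream porous ceramic media block, 40 (own x) x 60 (own y) x 38 mm (own z, up), about 75 g, loose. Its two ends (own +-y, roughly along the tray) are free for the fingers: it can be gripped across its 60 mm length
- block5_c (a point): centre (half-way up) of the back one of two on top, bridging a gap, of the heap of five alike: cream porous ceramic media block, 40 (own x) x 60 (own y) x 38 mm (own z, up), about 75 g, loose. Its two ends (own +-y, roughly along the tray) are free for the fingers: it can be gripped across its 60 mm length
- cup: bystander: blue silicone feeding cup, 72 mm across, 50 mm high; origin under its centre
- tweezers: bystander: stainless feeding tweezers lying flat, 200 mm long (own x); origin at the middle
- jar: bystander: closed food jar, 64 mm across, 75 mm high; origin under its centre
- scraper: bystander: magnet algae scraper, 55 x 85 x 38 mm; origin under its centre
There are look-alikes about, which are no part of the job. Leave any orange or purple look-alike of the part that bears block3_c alone. Leave any orange or yellow look-alike of the part that bears block2_c alone.

How it is judged (in metres and radians):
On the way:
1. the drip plate lies flat on the draining mat, handle up, at rest and let go (angle between plate_mid's own z axis and vertical below 0.06 rad and height (world z) of plate_mid below 0.014 m and x of plate_mid in the frame of mat between -0.06 and 0.06 m and y of plate_mid in the frame of mat between -0.06 and 0.06 m and contact force between the fingers and plate below 0.1 N and linear speed of plate below 0.02 m/s), for 0.2 s.
At the end, for the whole second after the job is handed in: Blocks flat in one layer on the tray floor, centres over 53 mm apart, at least one on each third of its length (5 mm grace); plate handle up on the four corner posts inside the rim, level within 0.03 rad, either way round; all at rest and released (z of block1_c in the frame of tray between 0.015 and 0.031 m and x of block1_c in the frame of tray between -0.085 and 0.085 m and y of block1_c in the frame of tray between -0.135 and 0.135 m and z of block2_c in the frame of tray between 0.015 and 0.031 m and x of block2_c in the frame of tray between -0.085 and 0.085 m and y of block2_c in the frame of tray between -0.135 and 0.135 m and z of block3_c in the frame of tray between 0.015 and 0.031 m and x of block3_c in the frame of tray between -0.085 and 0.085 m and y of block3_c in the frame of tray between -0.135 and 0.135 m and z of block4_c in the frame of tray between 0.015 and 0.031 m and x of block4_c in the frame of tray between -0.085 and 0.085 m and y of block4_c in the frame of tray between -0.135 and 0.135 m and z of block5_c in the frame of tray between 0.015 and 0.031 m and x of block5_c in the frame of tray between -0.085 and 0.085 m and y of block5_c in the frame of tray between -0.135 and 0.135 m and (y of block1_c in the frame of tray between -0.14 and -0.04 m or y of block2_c in the frame of tray between -0.14 and -0.04 m or y of block3_c in the frame of tray between -0.14 and -0.04 m or y of block4_c in the frame of tray between -0.14 and -0.04 m or y of block5_c in the frame of tray between -0.14 and -0.04 m) and (y of block1_c in the frame of tray between -0.05 and 0.05 m or y of block2_c in the frame of tray between -0.05 and 0.05 m or y of block3_c in the frame of tray between -0.05 and 0.05 m or y of block4_c in the frame of tray between -0.05 and 0.05 m or y of block5_c in the frame of tray between -0.05 and 0.05 m) and (y of block1_c in the frame of tray between 0.04 and 0.14 m or y of block2_c in the frame of tray between 0.04 and 0.14 m or y of block3_c in the frame of tray between 0.04 and 0.14 m or y of block4_c in the frame of tray between 0.04 and 0.14 m or y of block5_c in the frame of tray between 0.04 and 0.14 m) and horizontal distance between block1_c and block2_c above 0.053 m and horizontal distance between each of block1_c, block2_c and block3_c above 0.053 m and horizontal distance between each of block1_c, block2_c, block3_c and block4_c above 0.053 m and horizontal distance between each of block1_c, block2_c, block3_c, block4_c and block5_c above 0.053 m and z of plate_mid in the frame of tray between 0.057 and 0.0635 m and x of plate_mid in the frame of tray between -0.008 and 0.008 m and y of plate_mid in the frame of tray between -0.008 and 0.008 m and angle between plate_mid's own z axis and vertical below 0.03 rad and angle between the y axis of plate_mid and the y axis of tray, either way round below 0.06 rad and contact force between the fingers and plate below 0.1 N and linear speed of each of block1, block2, block3, block4, block5, plate below 0.02 m/s); the robot touches nothing.
It fails at once if the plate is dropped: it moves faster than 0.6 m/s while the fingers do not hold it (a fall of about 5 cm) (linear speed of plate above 0.6 m/s and contact force between the fingers and plate below 0.1 N).
It fails at once if a bystander (cup, tweezers, jar or scraper) is moved more than 4 cm (distance of any of cup, tweezers, jar, scraper from where it was at the start of the episode above 0.04 m).
It also fails if it takes over 72 s, if anything falls off the work surface, if the arm or the gripper's body presses on something with over 40 N, if the wrist force passes 120 N, or if a joint passes its speed limit or range.

ROBOT

A 7-joint arm with a two-finger parallel gripper is mounted at the origin on the work surface. World frame = base frame: x ahead of the robot, y to its left, z up, the work surface at z = 0. Lengths are in mm, angles in rad, forces in N, time in s.
With the tool pointing down it reaches from about 350 to 900 mm from the base axis. Payload 8.1 kg.
Tool frame: the origin (TCP) lies between the finger pads; the fingertips stand robot.tips_ahead ahead of it and the grasp point (between the pads) lies 11 mm behind it (robot.tips_ahead is the distance from the TCP to the fingertips, in mm); z points along the fingers, y is the direction in which the jaws open and shut (so a half turn about z gives the same grasp; the last joint's range is limited). The gripper opens to 92 mm and grips with 3 to 60 N. Pads are 19 mm wide; open, the fingers measure 130 mm over their backs; the gripper's body (75 mm by 190 mm) begins 47 mm behind the grasp point.
Start: joints at [-1.393, 0.434, 0.025, 1.573, -0.012, 1.134, -0.075], TCP at [173.23, 600.527, 234.742] pointing down, gripper open.
Joint ranges: [-2.62, 2.62], [-0.44, 2.09], [-1.27, 1.32], [0.08, 2.57], [-1.32, 4.46], [0.12, 2], [-2.74, 2.74]. Speed limits (rad/s): [2.22, 2.22, 3.01, 3.01, 3.14, 3.14, 3.14].

INTERFACE

Orientations are given as [roll, pitch, yaw] about the fixed x, y, z axes, in that order (R = Rz(yaw) Ry(pitch) Rx(roll)).
In Python, from station import robot gives the robot as it stands. The module is installed in compiled form; this text tells all that it offers.
- The arm moves only by the tool jog_arm, never from a script. Its argument "series" is one flat list of numbers, 7 for each row, row after row: the shift along the tool's x, y, z in mm, then the turn, a rotation vector about the tool's x, y, z in rad, then the finger opening in mm, from 0 to 91.8. A call has 1 to 8 rows; each row shifts and turns the commanded pose from where the row before left it, along the tool's axes as they then stand; what a row does not reach is not made up. A row lasts 1/12 s, in which the tool goes at most 41.7 mm and 7.16 degrees, less where a joint would pass 70% of its speed; a pose out of reach is approached as far as the arm can. A call with a gripper value outside its range is refused whole. The fingers move at their own pace and stop on an object; the grip force is fixed at half the most. Time passes only in rows, so rows that do not move let the fingers close. It gives the time, the measured TCP pose, the force and the opening at its end, in the units of the state.
- robot.get_obs(): the state, without advancing time (a new reading comes with each control period).
- robot.capture(name): name is "side" or "top"; returns the picture (420x560x3 uint8, red, green, blue); there is no depth.
- robot.camera_params(name): a dict with "camera_matrix" (3x3 intrinsics, pixels), "cam_to_world" (4x4, takes a point from camera to world coordinates). Camera axes: x right, y up, looking along -z (the intrinsics and any distortion apply to the point x, -y, -z); pixel columns grow to the right and rows downward; lengths in mm; the calibration is good to about 2 mm. A picture is of the moment at which its call begins. camera_params takes no time and is no camera call.
- robot.close_job(): hands the job in, once; it reports no verdict.
The state is a dict: "t": time; "q": joint angles; "joint_vel": joint speeds; "joint_torque": joint torques, N m; "position": TCP position; "tool_rot": TCP orientation; "wrist_force": force on the tool from outside, world axes, zero at the start; "ft_torque": the same for the moment, N m; "width": finger opening in mm.
Only numpy, scipy, OpenCV 4.12 (cv2) and the standard library are available. Lean on these libraries where they do the work, as an engineer would, in place of code of your own. Each camera call takes 0.05 s, during which the arm holds its last target.

## Working session

There is one attempt and no reset: what is moved stays moved. The work goes in short steps, Python scripts to look and compute and a tool call to move; the robot and the scene stay as the last step left them, time stands still between calls to the robot, and variables do not carry over. Pictures are saved under pics/ and viewed, and the job is handed in when it is done.

Besides the shell and the picture viewer there is one more tool, called after ">>>" in YAML: its name, and indented under it one key for each argument. jog_arm: Moves the arm, as the interface text tells. Its arguments: {"type":"object","properties":{"series":{"type":"array"}},"required":["series"]}

```bash
mkdir -p pics; cat > /dev/null; python3 - <<'E'
from station import robot
import cv2, numpy as np
o=robot.get_obs()
print(o); print(robot.tips_ahead)
for n in("side","top"):
    im=robot.capture(n); cv2.imwrite(f"pics/{n}0.png",im[:,:,::-1])
    p=robot.camera_params(n); print(n,p)
E
```

```text
{'t': 0.0, 'q': array([-1.39261107,  0.43521424,  0.02498206,  1.57411746, -0.01159746,
        1.13399027, -0.07509464]), 'joint_vel': array([-4.72976109e-04, -3.18176360e-05, -7.50665642e-04,  8.79220178e-04,
       -1.78005252e-03, -4.03283047e-04, -1.11053114e-03]), 'joint_torque': array([ 7.39636052e-04, -6.67834067e+01,  9.85442586e-01, -3.14453924e+01,
       -6.04944653e-02,  4.25481470e-02,  1.78696855e-04]), 'position': array([173.11389787, 600.01841453, 233.94262543]), 'tool_rot': array([-3.14001542e+00,  1.49692675e-04,  2.86073568e+00]), 'wrist_force': array([-0.05215811,  0.56977854,  0.67704437]), 'ft_torque': array([-0.01824755,  0.01356079,  0.02092345]), 'width': 91.73909248450754}
8.0
side {'camera_matrix': array([[488.02746981,   0.        , 274.88784929],
       [  0.        , 488.02746981, 212.87427288],
       [  0.        ,   0.        ,   1.        ]]), 'cam_to_world': array([[ 6.42640330e-01,  4.30379931e-01, -6.33866328e-01,
        -2.41042393e+02],
       [-7.66165950e-01,  3.62904191e-01, -5.30368066e-01,
        -7.03476939e+02],
       [ 1.77297514e-03,  8.26482706e-01,  5.62959318e-01,
         8.11039432e+02],
       [ 0.00000000e+00,  0.00000000e+00,  0.00000000e+00,
         1.00000000e+00]])}
top {'camera_matrix': array([[398.4074101 ,   0.        , 279.49631264],
       [  0.        , 398.4074101 , 201.10427567],
       [  0.        ,   0.        ,   1.        ]]), 'cam_to_world': array([[ 2.56920094e-04,  9.97870601e-01, -6.52242117e-02,
         4.86683001e+02],
       [-9.99526380e-01, -1.75086401e-03, -3.07237770e-02,
        -5.26582618e+01],
       [-3.07725525e-02,  6.52012137e-02,  9.97397539e-01,
         1.06548125e+03],
       [ 0.00000000e+00,  0.00000000e+00,  0.00000000e+00,
         1.00000000e+00]])}
```

View pics/top0.png

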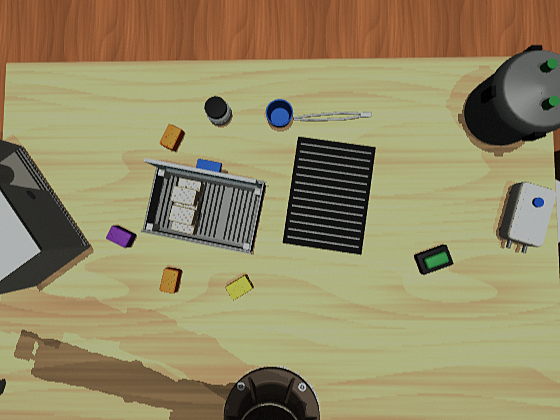

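View pics/side0.png

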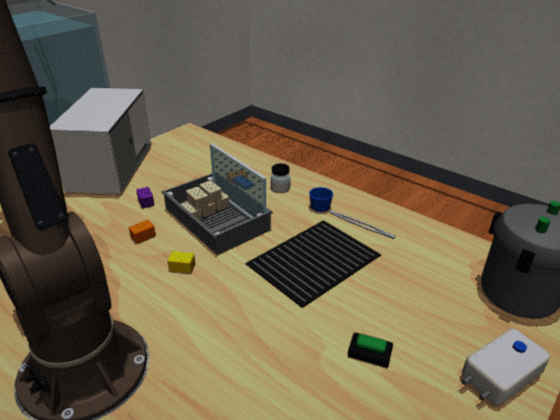

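```bash
cat > h.py <<'E'
import cv2, numpy as np
from station import robot
def P(n):
    p=robot.camera_params(n); return np.array(p["camera_matrix"]),np.array(p["cam_to_world"])
def ray(n,u,v):
    K,T=P(n); d=np.array([(u-K[0,2])/K[0,0],-(v-K[1,2])/K[1,1],-1.0])
    return T[:3,3],T[:3,:3]@d
def onz(n,u,v,z):
    c,d=ray(n,u,v); s=(z-c[2])/d[2]; return c+s*d
def proj(n,X):
    K,T=P(n); x=T[:3,:3].T@(np.array(X,float)-T[:3,3]); return np.array([K[0,0]*x[0]/-x[2]+K[0,2],K[1,1]*(-x[1])/-x[2]+K[1,2]])
def tri(a,b):
    (n1,u1,v1),(n2,u2,v2)=a,b
    c1,d1=ray(n1,u1,v1);c2,d2=ray(n2,u2,v2)
    s=np.linalg.lstsq(np.c_[d1,-d2],c2-c1,rcond=None)[0]
    p,q=c1+s[0]*d1,c2+s[1]*d2
    return (p+q)/2,np.linalg.norm(p-q)
def crop(im,name,x0,y0,w,h,k):
    c=cv2.resize(im[y0:y0+h,x0:x0+w],None,fx=k,fy=k,interpolation=cv2.INTER_CUBIC)
    cv2.imwrite("pics/"+name,c[:,:,::-1])
E
python3 - <<'E'
import cv2
from h import *
t=cv2.imread("pics/top0.png")[:,:,::-1];s=cv2.imread("pics/side0.png")[:,:,::-1]
crop(t,"t0c.png",135,145,140,115,5)
crop(s,"s0c.png",150,135,130,120,5)
crop(t,"t0m.png",265,125,120,140,4)
E
```

```text
(no output)
```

View pics/t0c.png

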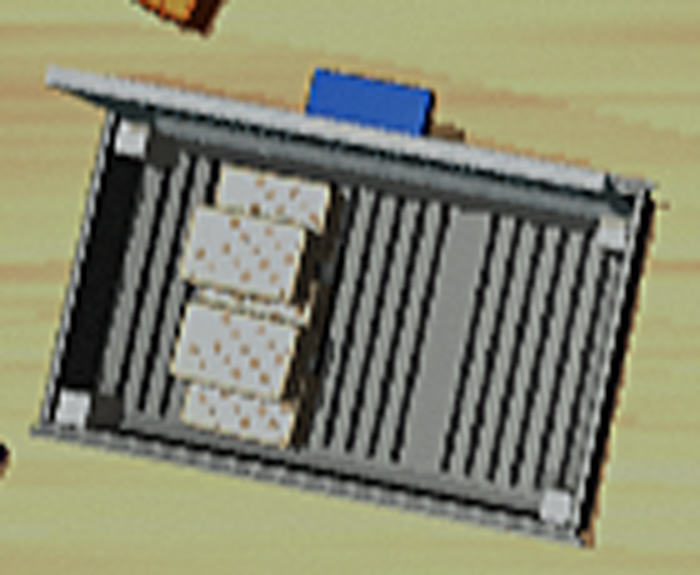

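View pics/s0c.png

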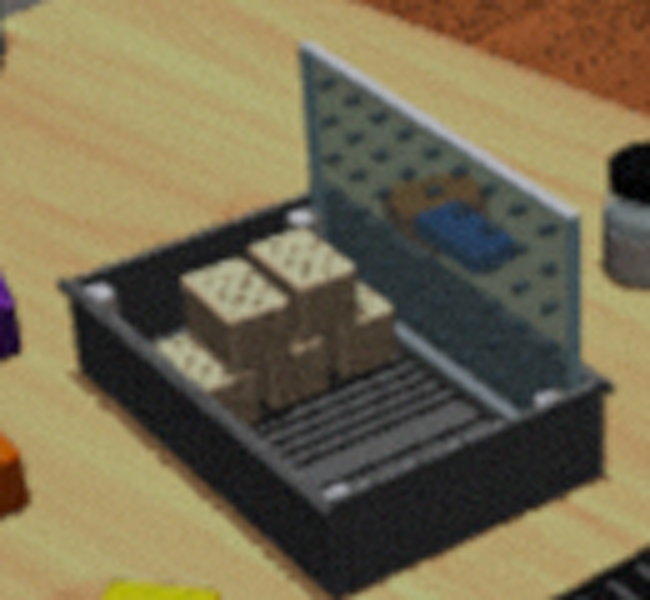

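View pics/t0m.png

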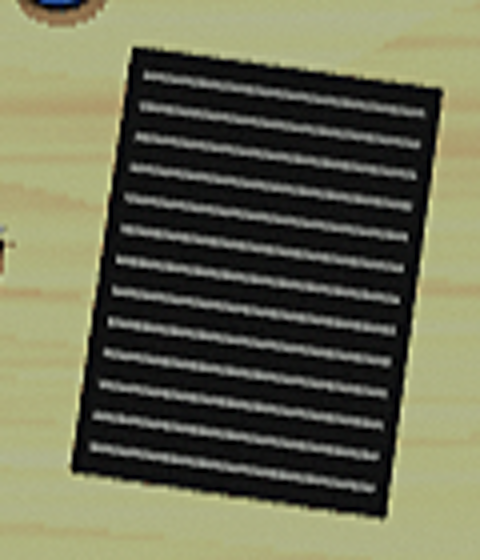

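```bash
cat > meas.py <<'E'
from h import *
def fit(obj,w):
    a=np.array(obj)[:,:2];b=np.array(w)[:,:2]
    ca,cb=a.mean(0),b.mean(0);A=a-ca;B=b-cb
    th=np.arctan2((A[:,0]*B[:,1]-A[:,1]*B[:,0]).sum(),(A*B).sum())
    R=np.array([[np.cos(th),-np.sin(th)],[np.sin(th),np.cos(th)]])
    t=cb-R@ca; return th,t,(a@R.T+t-b)
E
python3 - <<'E'
from meas import *
np.set_printoptions(precision=1,suppress=True)
T=lambda x,y:(135+x/5,145+y/5)
posts=[onz("top",*T(*p),56) for p in [(130,137),(73,408),(557,507),(612,233)]]
th,t,r=fit([(65,127),(-77,127),(-77,-127),(65,-127)],posts);print("tray top",th,t,r)
S=lambda x,y:(150+x/5,135+y/5)
ps=[onz("side",*S(*p),56) for p in [(300,217),(98,293),(336,491),(548,397)]]
print("tray side",fit([(65,127),(-77,127),(-77,-127),(65,-127)],ps))
M=lambda x,y:(265+x/4,125+y/4)
m=[onz("top",*M(*p),4) for p in [(133,47),(442,90),(387,517),(72,470)]]
print("mat",fit([(145,105),(145,-105),(-145,-105),(-145,105)],m))
# handle: both views; top view upper visible part
print("handle top px corners at various z")
R=np.array([[np.cos(th),-np.sin(th)],[np.sin(th),np.cos(th)]])
def tl(p): return R.T@(np.array(p)[:2]-t)
for q in [(318,68),(434,88)]: print(tl(onz("top",*T(*q),94)))   # top outer edge of bar
for q in [(48,68),(652,182)]: print("edge",tl(onz("top",*T(*q),168)))
for q in [(303,45),(578,215)]: print("edge side",tl(onz("side",*S(*q),168)))
for nm,qs,z in [("b5",[(195,208),(307,226),(293,303),(182,285)],82),("b4",[(184,303),(299,318),(285,397),(173,375)],82)]:
    c=np.array([tl(onz("top",*T(*q),z)) for q in qs]);print(nm,c,c.mean(0))
for q in [(220,165),(330,180),(183,385),(187,430),(290,445)]: print("floor blocks",tl(onz("top",*T(*q),44)))
for nm,qs,z in [("b5s",[(250,243),(302,227),(357,270),(303,290)],82),("b4s",[(183,280),(237,258),(290,298),(234,320)],82)]:
    c=np.array([tl(onz("side",*S(*q),z)) for q in qs]);print(nm,c,c.mean(0))
E
```

```text
tray top -0.1969946234372007 [538.5 171.6] [[-0.2 -0.4]
 [-0.1  0.7]
 [ 0.1  0.1]
 [ 0.3 -0.4]]
tray side (np.float64(-0.19129670601675244), array([538.4, 169.9]), array([[ 1.7,  1.7],
       [-0.7,  2.6],
       [-2.5, -2.1],
       [ 1.6, -2.2]]))
mat (np.float64(-0.14393719077026637), array([ 572.7, -153.3]), array([[ 1.4,  0.3],
       [ 1.8, -1.2],
       [-1.4,  0.1],
       [-1.8,  0.7]]))
handle top px corners at various z
[114.1  29.1]
[115.4 -29.7]
edge [ 81.1 132. ]
edge [  82.9 -151.4]
edge side [ 75.8 124.9]
edge side [  80.6 -133.5]
b5 [[34.7 78.3]
 [36.7 21.1]
 [-2.3 19.9]
 [-4.3 76.5]] [16.2 48.9]
b4 [[-12.9  73.6]
 [ -9.   15.4]
 [-48.8  14. ]
 [-49.1  71.4]] [-29.9  43.6]
floor blocks [60.7 82.1]
floor blocks [64.2 24. ]
floor blocks [-54.7  76.8]
floor blocks [-77.   69.8]
floor blocks [-74.   15.7]
b5s [[ 1.7 77.2]
 [35.2 73.9]
 [33.7 13.3]
 [-2.1 14.2]] [17.1 44.7]
b4s [[-49.6  65.8]
 [-13.   67.4]
 [-12.4  11.6]
 [-48.9  11.4]] [-31.  39.]
```

>>> jog_arm:
  series: [-18, -27, -7, 0, 0, 0, 91, -18, -27, -7, 0, 0, 0, 91, -18, -27, -7, 0, 0, 0, 91, -18, -27, -7, 0, 0, 0, 91, -18, -27, -7, 0, 0, 0, 91, -18, -27, -7, 0, 0, 0, 91, -18, -27, -7, 0, 0, 0, 91, -18, -27, -7, 0, 0, 0, 91]

```text
t: 0.77
position: [251.8, 351.3, 290.8]
tool_rot: [-3.141, -0.0, 2.861]
wrist_force: [0.9, 0.4, 0.1]
width: 90.9
```

```bash
cat >> h.py <<'E'
from scipy.spatial.transform import Rotation as Rn
np.set_printoptions(precision=2,suppress=True)
TH=-0.195; TC=np.array([538.5,171.0,0.])
TR=Rn.from_euler('z',TH).as_matrix()
def w(p): return TC+TR@np.array(p,float)
def tf(p): return TR.T@(np.array(p,float)-TC)
def toolR(yaw,tilt=0):  # tool y along dir; tilt>0: tool z leans toward robot (tool +x)
    return Rn.from_euler('z',yaw).as_matrix()@Rn.from_euler('x',np.pi).as_matrix()@Rn.from_euler('y',tilt).as_matrix()
def cur():
    o=robot.get_obs(); return np.array(o['position']),Rn.from_euler('xyz',o['tool_rot']).as_matrix(),o
def plan(g,R,grasp=True):
    """shift (current tool axes) and rotvec to bring grasp point (11 behind TCP) to g with rotation R"""
    p,Rc,o=cur(); t=np.array(g)+ (11*R[:,2] if grasp else 0)
    d=Rc.T@(t-p); rv=Rn.from_matrix(Rc.T@R).as_rotvec()
    print("target TCP",t,"cur",p,"shift(cur tool)",d,"|%.0f|"%np.linalg.norm(d),"rotvec",rv, "shift in target tool",R.T@(t-p)); return d,rv
def st():
    p,Rc,o=cur(); print("t %.2f"%o['t'],"TCP",p,"trayfr",tf(p),"q",o['q'],"F",o['wrist_force'],"w %.1f"%o['width'],"rot",o['tool_rot'])
E
python3 - <<'E'
from h import *
st()
YT=np.pi+TH
R=toolR(YT,0.54)
g=w([105,0,87]); pre=g-80*R[:,2]
plan(pre+[0,0,150],R)
E
```

```text
t 0.77 TCP [251.83 351.27 290.77] trayfr [-316.16  121.3   290.77] q [-1.16  0.06  0.09  1.93 -0.01  1.15  0.23] F [0.93 0.42 0.15] w 90.9 rot [-3.14 -0.    2.86]
target TCP [676.31 143.78 296.18] cur [251.83 351.27 290.77] shift(cur tool) [-465.36  -81.7    -5.47] |473| rotvec [ 0.02  0.54 -0.08] shift in target tool [-388.88 -121.3  -239.42]
```

>>> jog_arm:
  series: [-36, -6, -2, 0, 0, 0, 91, -36, -6, -2, 0, 0, 0, 91, -36, -6, -2, 0, 0, 0, 91, -36, -6, -2, 0, 0, 0, 91, -36, -6, -2, 0, 0, 0, 91, -36, -6, -2, 0, 0, 0, 91, -36, -6, -2, 0, 0, 0, 91, -36, -6, -2, 0, 0, -0.08, 91]

```text
t: 1.43
position: [516.3, 226.1, 306.6]
tool_rot: [-3.141, -0.0, 2.94]
wrist_force: [0.3, 1.7, 0.7]
width: 90.6
```

```bash
python3 - <<'E'
from h import *
st()
R=toolR(np.pi+TH,0.54)
g=w([105,0,87]); pre=g-80*R[:,2]
plan(pre+[0,0,100],R)
E
```

```text
t 1.43 TCP [516.33 226.08 306.57] trayfr [-32.42  49.74 306.57] q [-0.75  0.28  0.32  1.64 -0.09  1.24  0.96] F [0.25 1.71 0.66] w 90.6 rot [-3.14 -0.    2.94]
target TCP [676.31 143.78 246.18] cur [516.33 226.08 306.57] shift(cur tool) [-173.25  -48.56   60.34] |190| rotvec [ 0.    0.54 -0.01] shift in target tool [-179.34  -49.74  -37.1 ]
```

>>> jog_arm:
  series: [-34, -10, 0, 0, 0, 0, 91, -35, -10, 0, 0, 0, 0, 91, -35, -10, 0, 0, 0, 0, 91, -35, -10, 0, 0, 0, 0, 91, -34, -9, 0, 0, 0, 0, 91, 0, 0, 0, 0, 0.11, 0, 91, 0, 0, 0, 0, 0.11, 0, 91, 0, 0, 0, 0, 0.11, 0, 91]

```text
t: 2.1
position: [674.9, 144.3, 307.5]
tool_rot: [3.14, -0.334, 2.942]
wrist_force: [1.2, 0.3, -0.2]
width: 90.8
```

>>> jog_arm:
  series: [0, 0, 0, 0, 0.11, 0, 91, 0, 0, 0, 0, 0.1, 0, 91]

```text
t: 2.27
position: [671.5, 141.8, 295.7]
tool_rot: [-3.129, -0.493, 2.931]
wrist_force: [0.1, -1.7, -4.8]
width: 90.6
```

```bash
python3 - <<'E'
from h import *
st()
R=toolR(np.pi+TH,0.54)
g=w([105,0,87]); pre=g-80*R[:,2]
plan(pre,R)
s=robot.capture("side");t=robot.capture("top")
crop(s,"s1.png",100,30,300,260,2.6);crop(t,"t1.png",100,60,260,220,3)
E
```

```text
t 2.27 TCP [671.48 141.76 295.67] trayfr [136.13  -2.92 295.67] q [-0.25  0.85  0.15  0.79 -0.28  1.97  1.2 ] F [ 0.07 -1.7  -4.76] w 90.6 rot [-3.13 -0.49  2.93]
target TCP [676.31 143.78 146.18] cur [671.48 141.76 295.67] shift(cur tool) [-74.56   4.6  129.59] |150| rotvec [-0.    0.05 -0.01] shift in target tool [-80.59   2.92 125.98]
```

View pics/s1.png

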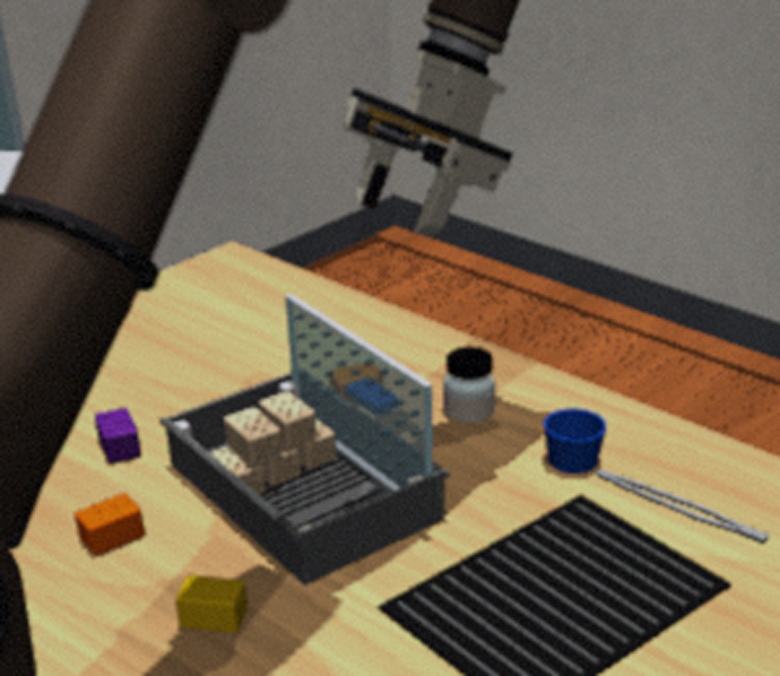

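View pics/t1.png

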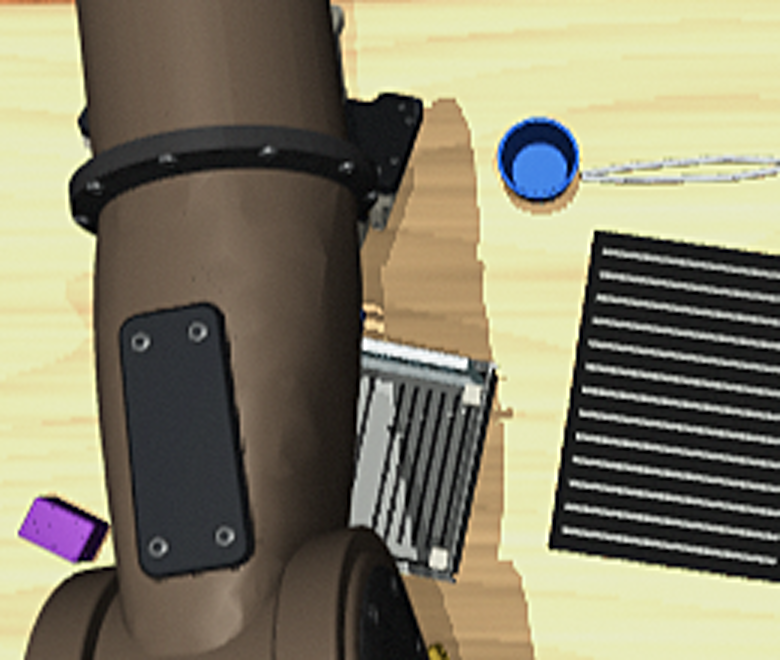

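>>> jog_arm:
  series: [-15, 1, 26, 0, 0, 0, 91, -15, 1, 26, 0, 0, 0, 91, -15, 1, 26, 0, 0, 0, 91, -15, 1, 26, 0, 0, 0, 91, -15, 1, 26, 0, 0, 0, 91, 0, 0, 0, 0, 0.04, 0, 91]

```text
t: 2.87
position: [674.7, 149.6, 146.2]
tool_rot: [-3.135, -0.526, 2.941]
wrist_force: [0.1, 0.1, -0.8]
width: 91.0
```

```bash
python3 - <<'E'
from h import *
st()
R=toolR(np.pi+TH,0.54)
g=w([105,0,87])
plan(g-80*R[:,2],R)
plan(g,R)
s=robot.capture("side")
crop(s,"s2.png",140,60,220,190,3.5)
E
```

```text
t 2.87 TCP [674.67 149.57 146.2 ] trayfr [137.74   5.36 146.2 ] q [-0.25  0.95  0.13  0.95 -0.28  1.74  1.25] F [ 0.06  0.11 -0.8 ] w 91.0 rot [-3.14 -0.53  2.94]
target TCP [676.31 143.78 146.18] cur [674.67 149.57 146.2 ] shift(cur tool) [-2.4  -5.35 -1.34] |6| rotvec [-0.    0.01 -0.01] shift in target tool [-2.35 -5.36 -1.39]
target TCP [635.96 151.75  77.57] cur [674.67 149.57 146.2 ] shift(cur tool) [-1.28 -5.08 78.65] |79| rotvec [-0.    0.01 -0.01] shift in target tool [-2.35 -5.36 78.61]
```

View pics/s2.png

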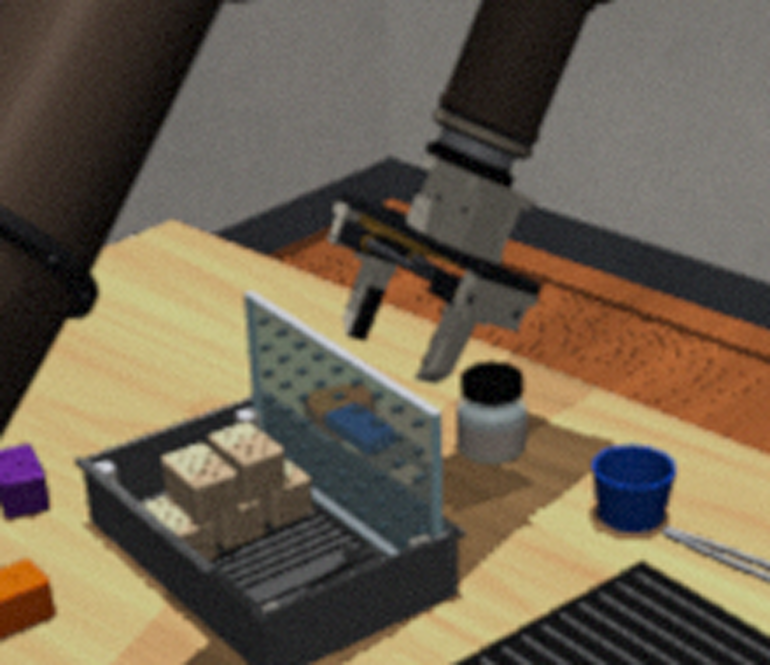

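>>> jog_arm:
  series: [-1, -3, 13, 0, 0.01, 0, 91, -1, -2, 13, 0, 0, 0, 91, 0, 0, 13, 0, 0, 0, 91, 0, 0, 13, 0, 0, 0, 91, 0, 0, 13, 0, 0, 0, 91, 0, 0, 13, 0, 0, 0, 91, 0, 0, 1, 0, 0, 0, 91]

```text
t: 3.5
position: [637.6, 151.6, 81.0]
tool_rot: [-3.137, -0.532, 2.941]
wrist_force: [-0.2, -0.2, 0.8]
width: 90.9
```

```bash
python3 - <<'E'
from h import *
st()
R=toolR(np.pi+TH,0.54)
plan(w([105,0,87]),R)
s=robot.capture("side")
crop(s,"s3.png",160,80,140,130,5)
E
```

```text
t 3.50 TCP [637.58 151.63  80.97] trayfr [100.95   0.19  80.97] q [-0.26  0.94  0.12  1.14 -0.27  1.57  1.27] F [-0.15 -0.15  0.81] w 90.9 rot [-3.14 -0.53  2.94]
target TCP [635.96 151.75  77.57] cur [637.58 151.63  80.97] shift(cur tool) [-0.34 -0.18  3.75] |4| rotvec [-0.    0.01 -0.  ] shift in target tool [-0.37 -0.19  3.74]
```

View pics/s3.png

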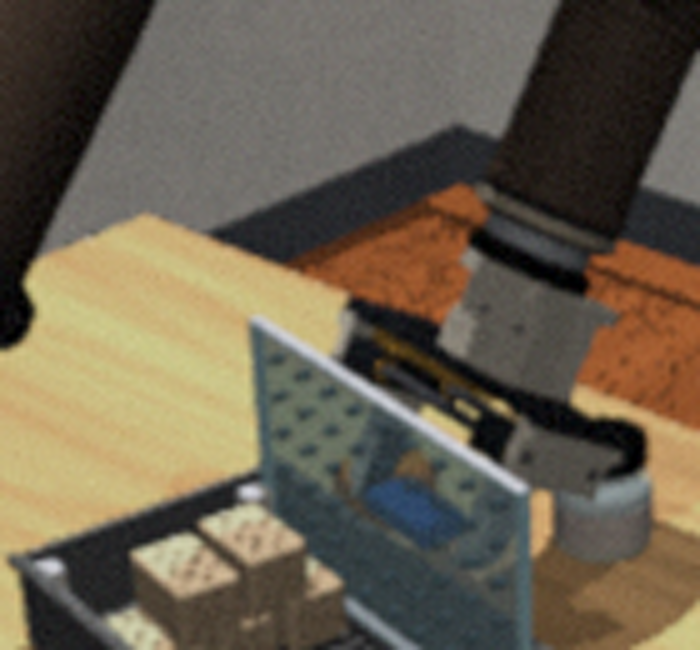

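>>> jog_arm:
  series: [0, 0, 3, 0, 0, 0, 91, 0, 0, 0, 0, 0, 0, 50, 0, 0, 0, 0, 0, 0, 50, 0, 0, 0, 0, 0, 0, 50, 0, 0, 0, 0, 0, 0, 50, 0, 0, 0, 0, 0, 0, 50, 0, 0, 0, 0, 0, 0, 50, 0, 0, 0, 0, 0, 0, 50]

```text
t: 4.22
position: [637.2, 152.0, 78.5]
tool_rot: [-3.138, -0.533, 2.941]
wrist_force: [1.4, 1.1, 0.7]
width: 59.4
```

>>> jog_arm:
  series: [5.1, 0, -8.6, 0, 0, 0, 50, 5.1, 0, -8.6, 0, 0, 0, 50, 5.1, 0, -8.6, 0, 0, 0, 50, 5.1, 0, -8.6, 0, 0, 0, 50, 5.1, 0, -8.6, 0, 0, 0, 50, 5.1, 0, -8.6, 0, 0, 0, 50, 5.1, 0, -8.6, 0, 0, 0, 50, 5.1, 0, -8.6, 0, 0, 0, 50]

```text
t: 4.88
position: [636.9, 152.0, 159.4]
tool_rot: [-3.138, -0.533, 2.941]
wrist_force: [0.4, -0.5, -3.8]
width: 59.6
```

```bash
python3 - <<'E'
from h import *
st()
s=robot.capture("side")
crop(s,"s4.png",140,60,200,180,3.5)
t=robot.capture("top")
crop(t,"t4.png",100,60,260,220,3)
E
```

```text
t 4.88 TCP [636.88 152.02 159.43] trayfr [100.19   0.44 159.43] q [-0.26  0.87  0.12  1.09 -0.27  1.69  1.25] F [ 0.41 -0.55 -3.8 ] w 59.6 rot [-3.14 -0.53  2.94]
```

View pics/s4.png

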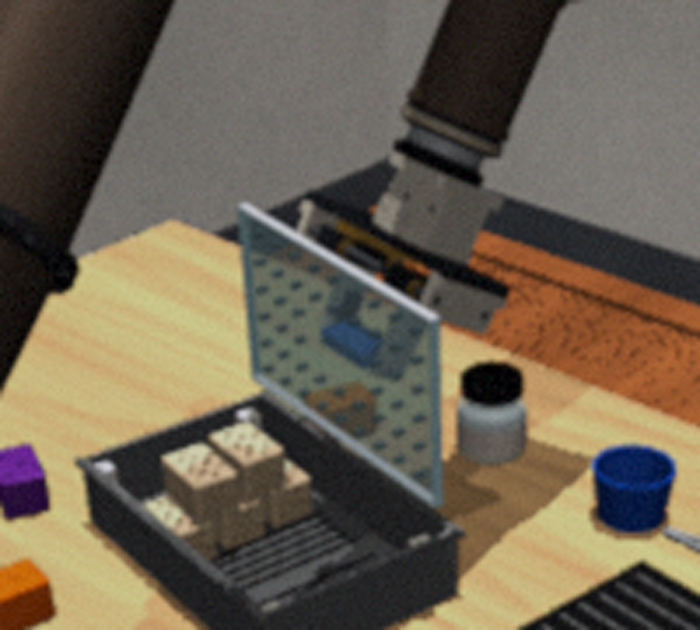

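```bash
python3 - <<'E'
from h import *
im=cv2.imread("pics/top0.png")
print("cup centre",onz("top",279,114,25), "cup lower edge",onz("top",279,129,10),"tweezer ends",onz("top",295,121,3),onz("top",371,114,3), onz("top",330,123,3))
print("jar",onz("top",217,115,40), "scraper",onz("top",433,259,20))
E
```

```text
cup centre [786.61 -19.23  25.  ] cup lower edge [749.94 -18.76  10.  ] tweezer ends [773.32 -61.85   3.  ] [ 790.82 -266.42    3.  ] [ 767.08 -156.19    3.  ]
jar [781.02 143.47  40.  ] scraper [ 404.91 -416.09   20.  ]
```

View pics/t4.png

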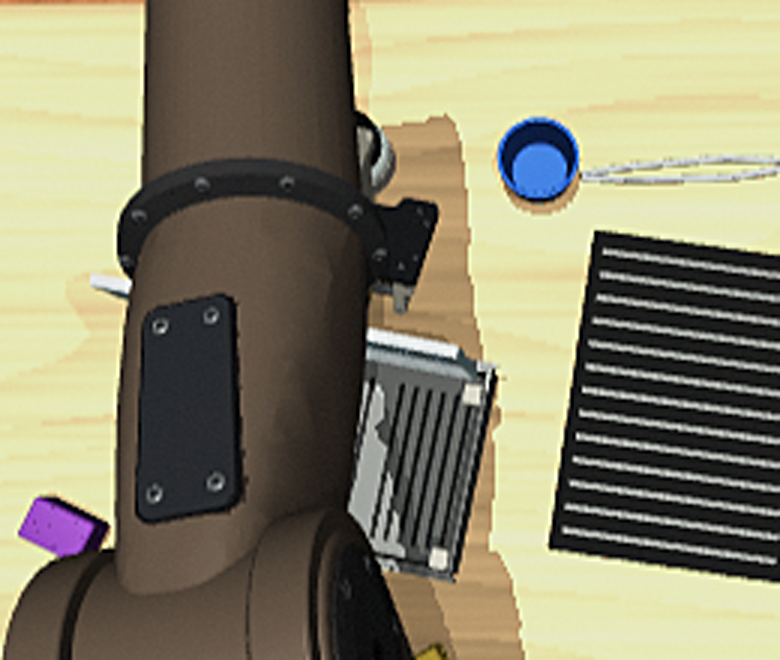

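>>> jog_arm:
  series: [12.7, 0, -21.5, 0, 0, 0, 50, 12.7, 0, -21.5, 0, 0, 0, 50, 12.7, 0, -21.5, 0, 0, 0, 50, 12.7, 0, -21.5, 0, 0, 0, 50, -3.4, -20, -2, 0, 0, 0, 50, -3.4, -30, -2, 0, 0, 0, 50, -3.4, -30, -2, 0, 0, 0, 50, -3.4, -30, -2, 0, 0, 0, 50]

```text
t: 5.65
position: [630.4, 40.4, 258.1]
tool_rot: [-3.137, -0.534, 2.942]
wrist_force: [1.0, -0.2, -4.3]
width: 60.0
```

>>> jog_arm:
  series: [-3.4, -30, -2, 0, 0, 0, 50, -3.4, -30, -2, 0, 0, 0, 50, -3.4, -30, -2, 0, 0, 0, 50, -3.4, -30, -2, 0, 0, 0, 50, -3.4, -30, -2, 0, 0, 0, 50, -3.4, -30, -2, 0, 0, 0, 50, -3.4, -30, -2, 0, 0, 0, 50, 0, 0, 0, 0, 0, 0, 50]

```text
t: 6.32
position: [614.3, -178.1, 258.6]
tool_rot: [-3.13, -0.534, 2.929]
wrist_force: [-0.5, -1.8, -3.5]
width: 59.5
```

```bash
python3 - <<'E'
from h import *
st()
plan([605,-170,250],toolR(np.pi+TH,-0.5))
E
```

```text
t 6.32 TCP [ 614.28 -178.07  258.57] trayfr [ 141.98 -327.77  258.57] q [ 0.11  0.81  0.2   0.98 -0.1   1.9   1.64] F [-0.46 -1.77 -3.49] w 59.5 rot [-3.13 -0.53  2.93]
target TCP [ 610.17 -171.02  240.35] cur [ 614.28 -178.07  258.57] shift(cur tool) [-4.55  6.23 18.42] |20| rotvec [-0.01 -1.03 -0.01] shift in target tool [13.47  6.12 13.41]
```

>>> jog_arm:
  series: [0, 0, 0, 0, -0.1, 0, 50, 0, 0, 0, 0, -0.1, 0, 50, 0, 0, 0, 0, -0.1, 0, 50, 0, 0, 0, 0, -0.1, 0, 50, 0, 0, 0, 0, -0.1, 0, 50, 0, 0, 0, 0, -0.1, 0, 50, 0, 0, 0, 0, -0.1, 0, 50, 0, 0, 0, 0, -0.1, 0, 50]

```text
t: 6.98
position: [615.6, -169.4, 259.6]
tool_rot: [-3.139, 0.271, 2.944]
wrist_force: [0.8, -0.5, -4.2]
width: 59.4
```

```bash
python3 - <<'E'
from h import *
st()
s=robot.capture("side")
crop(s,"s5.png",200,60,300,260,2.6)
E
```

```text
t 6.98 TCP [ 615.64 -169.41  259.58] trayfr [ 141.63 -319.01  259.58] q [ 0.06  0.29  0.16  1.77 -0.06  0.82  1.61] F [ 0.81 -0.51 -4.23] w 59.4 rot [-3.14  0.27  2.94]
```

View pics/s5.png

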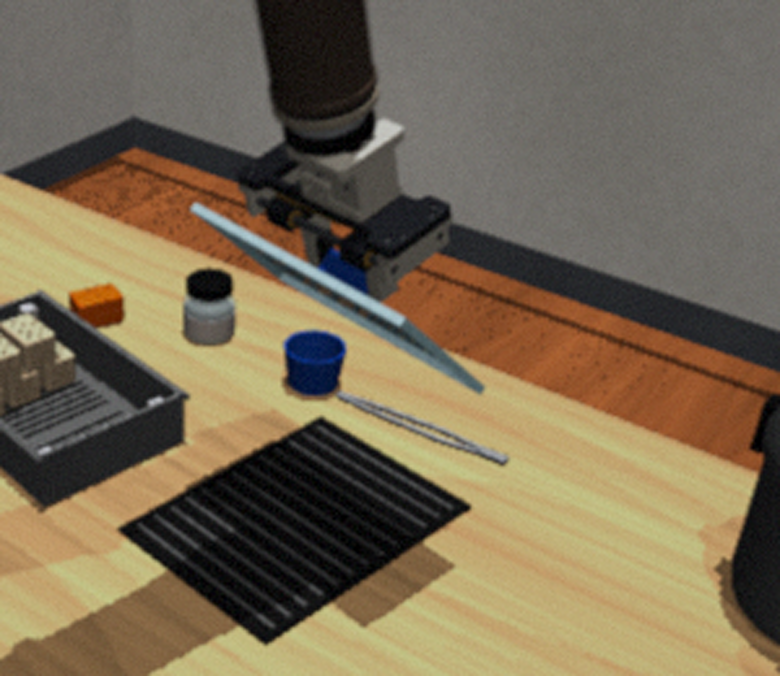

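>>> jog_arm:
  series: [0, 0, 10, 0, -0.1, 0, 50, 0, 0, 20, 0, -0.1, 0, 50, 0, 0, 20, 0, 0, 0, 50, 0, 0, 20, 0, 0, 0, 50, 0, 0, 0, 0, 0, 0, 50]

```text
t: 7.45
position: [641.4, -174.6, 191.5]
tool_rot: [-3.138, 0.451, 2.945]
wrist_force: [-0.4, 0.1, -3.6]
width: 59.9
```

```bash
python3 - <<'E'
from h import *
st()
p,Rc,o=cur()
tilt=np.arcsin(0)+ -o['tool_rot'][1]
print("grasp",p-11*Rc[:,2],"tilt",tilt)
ox=TR[:,0]
plan(np.array([605,-170,0])+33*ox+[0,0,85],toolR(np.pi+TH,tilt))
E
```

```text
t 7.45 TCP [ 641.39 -174.59  191.45] trayfr [ 167.91 -319.11  191.45] q [ 0.08  0.33  0.12  1.96 -0.09  0.4   1.64] F [-0.36  0.13 -3.64] w 59.9 rot [-3.14  0.45  2.94]
grasp [ 636.7  -173.62  201.35] tilt -0.45086593446923784
target TCP [ 642.08 -177.32   75.1 ] cur [ 641.39 -174.59  191.45] shift(cur tool) [ 49.62  -2.18 105.26] |116| rotvec [-0. -0. -0.] shift in target tool [ 49.62  -2.55 105.25]
```

```bash
python3 - <<'E'
from h import *
ox=TR[:,0]
plan(np.array([605,-170,0])+38*ox+[0,0,92],toolR(np.pi+TH,-0.35))
E
```

```text
target TCP [ 645.98 -178.09   81.67] cur [ 641.39 -174.59  191.45] shift(cur tool) [ 43.17  -2.19 101.08] |110| rotvec [-0.   0.1 -0. ] shift in target tool [ 32.78  -2.55 104.91]
```

Turn back by 0.1 first, then go down.

>>> jog_arm:
  series: [0, 0, 0, 0, 0.1, 0, 50, 6.5, -0.5, 21, 0, 0, 0, 50, 6.5, -0.5, 21, 0, 0, 0, 50, 6.5, -0.5, 21, 0, 0, 0, 50, 6.5, -0.5, 21, 0, 0, 0, 50, 6.5, -0.5, 21, 0, 0, 0, 50, 0, 0, 0, 0, 0, 0, 50]

```text
t: 8.03
position: [646.4, -178.8, 81.9]
tool_rot: [-3.138, 0.351, 2.944]
wrist_force: [-2.1, 0.2, -3.8]
width: 59.7
```

```bash
python3 - <<'E'
from h import *
st()
p,Rc,o=cur()
print("grasp",p-11*Rc[:,2])
s=robot.capture("side")
crop(s,"s6.png",220,130,220,190,3.5)
E
```

```text
t 8.03 TCP [ 646.41 -178.84   81.92] trayfr [ 173.65 -322.3    81.92] q [ 0.12  0.52  0.09  1.95 -0.12  0.32  1.67] F [-2.1   0.21 -3.8 ] w 59.7 rot [-3.14  0.35  2.94]
grasp [ 642.71 -178.07   92.25]
```

View pics/s6.png

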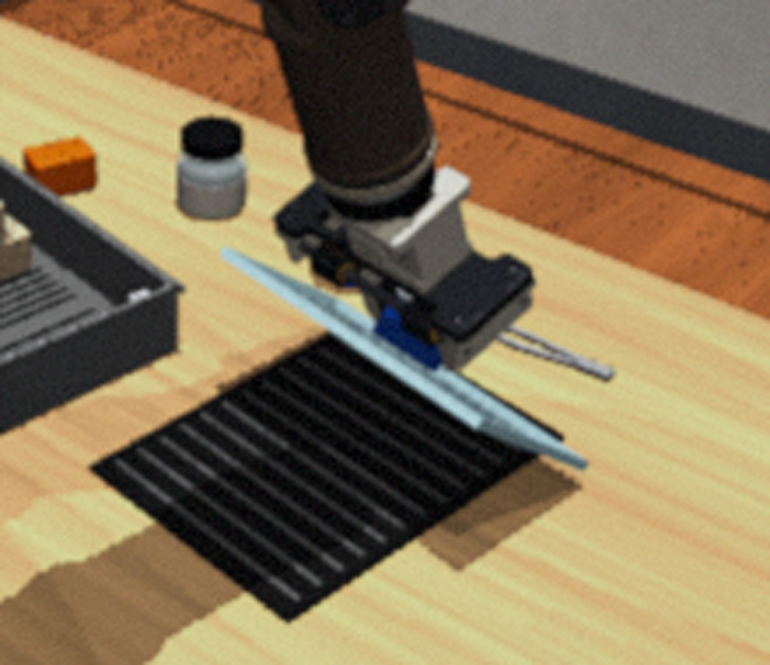

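>>> jog_arm:
  series: [2, 0, 5.6, 0, 0, 0, 50, 2, 0, 5.6, 0, 0, 0, 50, 1, 0, 2.8, 0, 0, 0, 50, 0, 0, 0, 0, 0, 0, 50]

```text
t: 8.42
position: [649.0, -179.6, 71.6]
tool_rot: [-3.138, 0.36, 2.944]
wrist_force: [-0.1, 0.4, -3.7]
width: 59.7
```

```bash
python3 - <<'E'
from h import *
st()
p,Rc,o=cur()
print("grasp",p-11*Rc[:,2],o['joint_vel'],o['joint_torque'])
s=robot.capture("side")
crop(s,"s7.png",220,130,220,190,3.5)
st()
E
```

```text
t 8.42 TCP [ 649.03 -179.59   71.58] trayfr [ 176.37 -322.53   71.58] q [ 0.13  0.54  0.08  1.96 -0.12  0.29  1.67] F [-0.14  0.45 -3.67] w 59.7 rot [-3.14  0.36  2.94]
grasp [ 645.24 -178.79   81.88] [-0.   -0.01  0.   -0.    0.    0.01 -0.  ] [  0.05 -68.22   2.34 -24.85  -0.05  -2.81   0.03]
t 8.47 TCP [ 649.12 -179.6    71.84] trayfr [ 176.45 -322.52   71.84] q [ 0.13  0.54  0.08  1.96 -0.12  0.29  1.67] F [-0.38  0.31 -3.27] w 59.6 rot [-3.14  0.36  2.94]
```

View pics/s7.png

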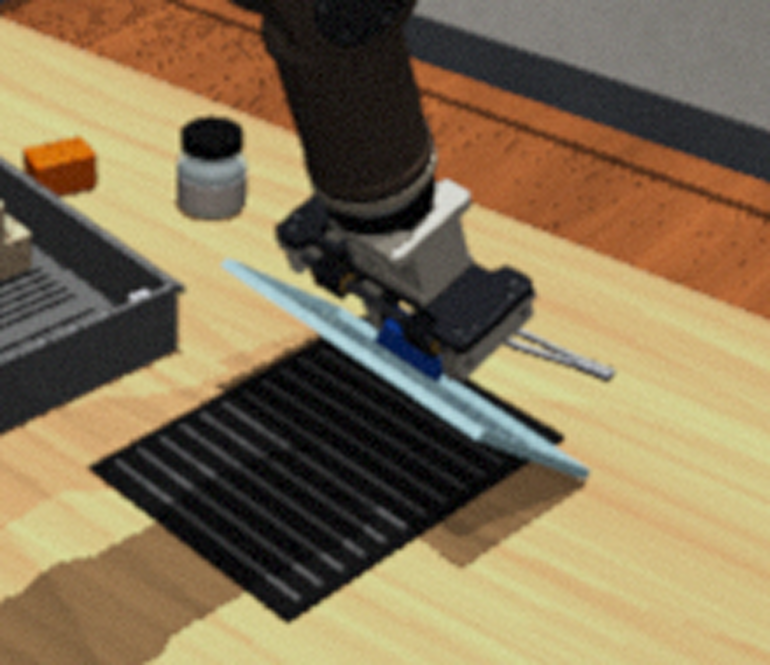

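>>> jog_arm:
  series: [0, 0, 0, 0, 0.04, 0, 50, 1.2, 0, 3.8, 0, 0.04, 0, 50, 1.2, 0, 3.8, 0, 0, 0, 50, 0, 0, 0, 0, 0, 0, 50]

```text
t: 8.8
position: [650.3, -180.2, 67.2]
tool_rot: [-3.138, 0.284, 2.944]
wrist_force: [-12.3, 3.6, 23.3]
width: 59.6
```

```bash
python3 - <<'E'
from h import *
st()
p,Rc,o=cur()
print("grasp",p-11*Rc[:,2])
E
```

```text
t 8.80 TCP [ 650.35 -180.17   67.23] trayfr [ 177.78 -322.84   67.23] q [ 0.12  0.56  0.1   1.89 -0.12  0.41  1.67] F [-12.33   3.64  23.25] w 59.6 rot [-3.14  0.28  2.94]
grasp [ 647.34 -179.53   77.79]
```

>>> jog_arm:
  series: [4.4, 0, 0.8, 0, 0, 0, 50, 4.4, 0, 0.8, 0, 0, 0, 50, 0, 0, 0, 0, 0, 0, 50]

```text
t: 9.05
position: [641.4, -178.3, 61.4]
tool_rot: [-3.138, 0.282, 2.944]
wrist_force: [-7.6, 1.8, 9.9]
width: 59.9
```

```bash
python3 - <<'E'
from h import *
st()
p,Rc,o=cur()
print("grasp",p-11*Rc[:,2])
s=robot.capture("side")
crop(s,"s8.png",220,130,220,190,3.5)
E
```

```text
t 9.05 TCP [ 641.44 -178.33   61.41] trayfr [ 168.67 -322.76   61.41] q [ 0.12  0.56  0.09  1.92 -0.12  0.39  1.67] F [-7.62  1.76  9.85] w 59.9 rot [-3.14  0.28  2.94]
grasp [ 638.44 -177.69   71.98]
```

View pics/s8.png

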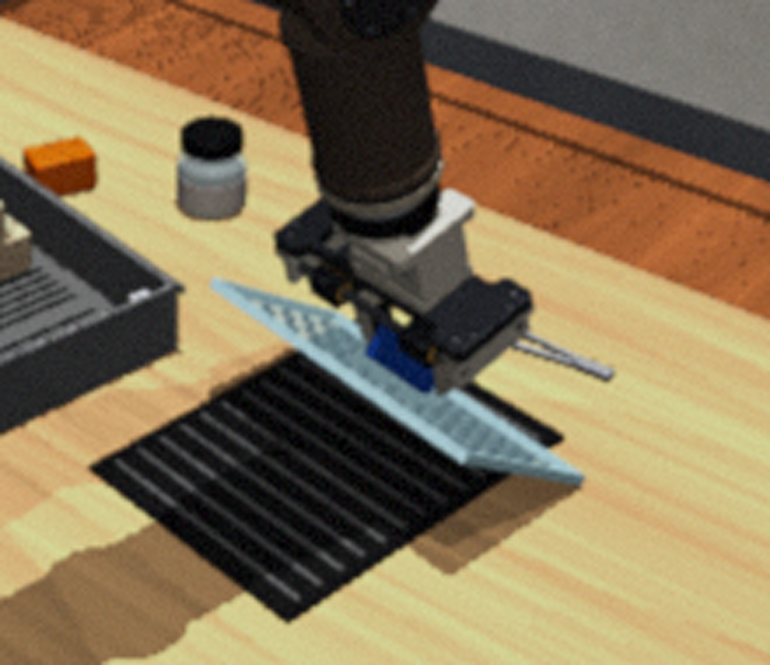

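>>> jog_arm:
  series: [5.8, 0, 2.8, 0, 0.01, 0, 50, 5.8, 0, 2.9, 0, 0.01, 0, 50, 5.4, 0, 3.7, 0, 0.01, 0, 50, 5.3, 0, 3.7, 0, 0.01, 0, 50, 0, 0, 0, 0, 0, 0, 50]

```text
t: 9.52
position: [624.0, -174.8, 42.0]
tool_rot: [-3.138, 0.241, 2.943]
wrist_force: [-3.2, 0.3, 5.4]
width: 59.6
```

```bash
python3 - <<'E'
from h import *
st()
p,Rc,o=cur()
print("grasp",p-11*Rc[:,2])
s=robot.capture("side")
crop(s,"s9.png",220,130,220,190,3.5)
E
```

```text
t 9.52 TCP [ 624.01 -174.79   41.97] trayfr [ 150.89 -322.67   41.97] q [ 0.12  0.58  0.09  1.93 -0.12  0.39  1.67] F [-3.21  0.32  5.4 ] w 59.6 rot [-3.14  0.24  2.94]
grasp [ 621.44 -174.24   52.65]
```

View pics/s9.png

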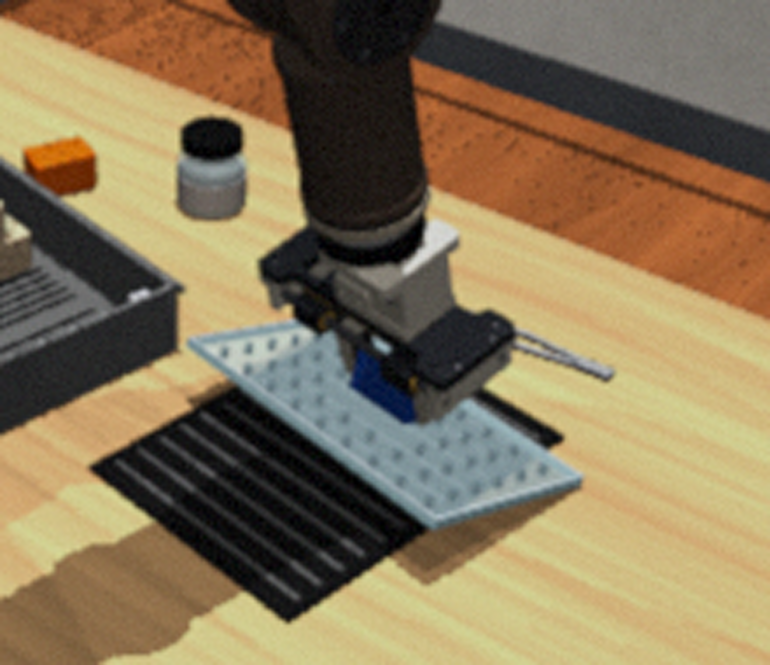

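>>> jog_arm:
  series: [3.8, 0, 3.7, 0, 0.01, 0, 50, 3.7, 0, 3.7, 0, 0.01, 0, 50, 3.3, 0, 3.8, 0, 0.01, 0, 50, 3.2, 0, 3.8, 0, 0.01, 0, 50, 0, 0, 0, 0, 0, 0, 50]

```text
t: 9.98
position: [613.7, -172.6, 22.8]
tool_rot: [-3.138, 0.2, 2.944]
wrist_force: [3.0, -0.2, 0.5]
width: 59.6
```

```bash
python3 - <<'E'
from h import *
st()
p,Rc,o=cur()
print("grasp",p-11*Rc[:,2])
s=robot.capture("side")
crop(s,"s10.png",220,130,220,190,3.5)
E
```

```text
t 9.98 TCP [ 613.73 -172.59   22.83] trayfr [ 140.38 -322.5    22.83] q [ 0.12  0.61  0.09  1.93 -0.12  0.41  1.67] F [ 3.   -0.19  0.51] w 59.6 rot [-3.14  0.2   2.94]
grasp [ 611.6  -172.12   33.61]
```

View pics/s10.png

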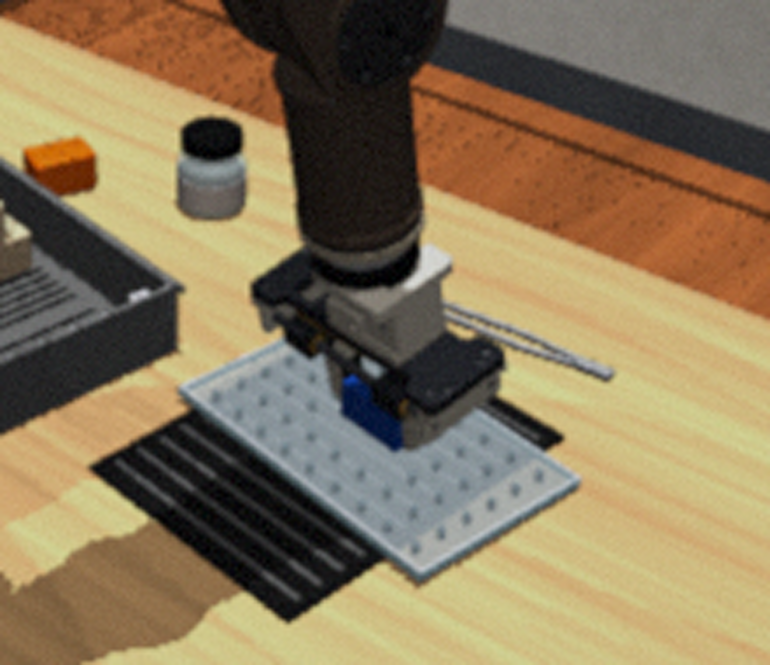

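>>> jog_arm:
  series: [0.5, 0, 2, 0, 0, 0, 50, 0.5, 0, 1.5, 0, 0, 0, 50, 0, 0, 0, 0, 0, 0, 50]

```text
t: 10.28
position: [613.3, -172.5, 21.6]
tool_rot: [-3.139, 0.201, 2.944]
wrist_force: [-7.1, 3.8, 25.2]
width: 59.9
```

>>> jog_arm:
  series: [-0.5, 0, -2, 0, 0, 0, 50, 0, 0, 0, 0, 0, 0, 91, 0, 0, 0, 0, 0, 0, 91, 0, 0, 0, 0, 0, 0, 91, 0, 0, 0, 0, 0, 0, 91, 0, 0, 0, 0, 0, 0, 91]

```text
t: 10.78
position: [613.0, -173.5, 21.8]
tool_rot: [-3.137, 0.2, 2.943]
wrist_force: [-1.1, -2.7, 5.6]
width: 87.8
```

```bash
python3 - <<'E'
from h import *
st()
s=robot.capture("side")
crop(s,"s11.png",220,130,220,190,3.5)
E
```

```text
t 10.78 TCP [ 613.   -173.52   21.8 ] trayfr [ 139.84 -323.56   21.8 ] q [ 0.12  0.61  0.09  1.93 -0.12  0.4   1.67] F [-1.08 -2.67  5.55] w 87.8 rot [-3.14  0.2   2.94]
```

View pics/s11.png

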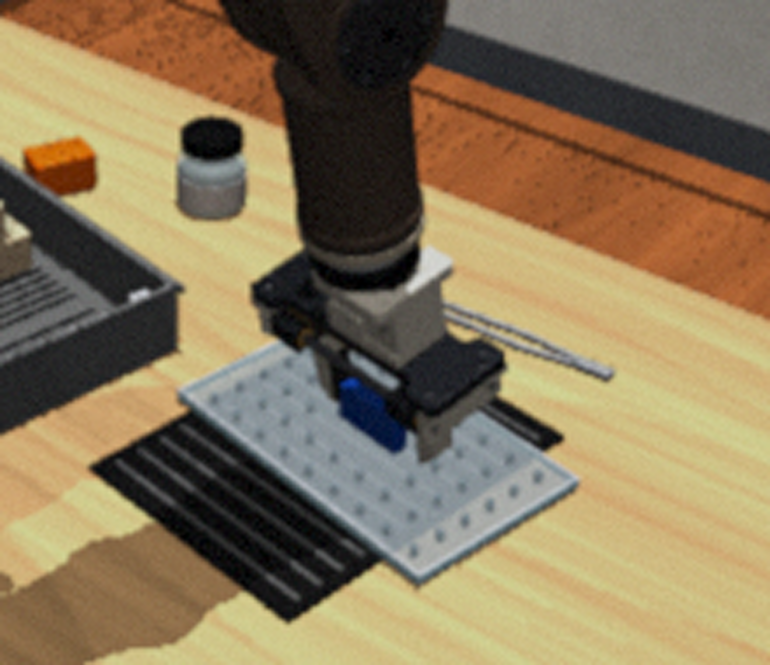

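>>> jog_arm:
  series: [0, 0, -5, 0, 0, 0, 91, 0, 0, -10, 0, 0, 0, 91, 0, 0, -20, 0, 0, 0, 91, 0, 0, -35, 0, 0, 0, 91, 0, 0, -35, 0, 0, 0, 91, 0, 0, -35, 0, 0, 0, 91, 0, 0, -35, 0, 0, 0, 91, 0, 0, -30, 0, 0, 0, 91]

```text
t: 11.5
position: [572.4, -163.6, 225.4]
tool_rot: [-3.138, 0.201, 2.944]
wrist_force: [1.8, -0.1, 0.3]
width: 91.0
```

```bash
python3 - <<'E'
from h import *
st()
s=robot.capture("side");t=robot.capture("top")
crop(s,"s12.png",220,130,220,190,3.5)
cv2.imwrite("pics/s12f.png",s[:,:,::-1]);cv2.imwrite("pics/t12f.png",t[:,:,::-1])
crop(t,"t12.png",130,120,260,160,3)
E
```

```text
t 11.50 TCP [ 572.4  -163.56  225.42] trayfr [  98.08 -321.65  225.42] q [ 0.06  0.28  0.16  1.85 -0.06  0.81  1.62] F [ 1.84 -0.13  0.26] w 91.0 rot [-3.14  0.2   2.94]
```

View pics/s12.png

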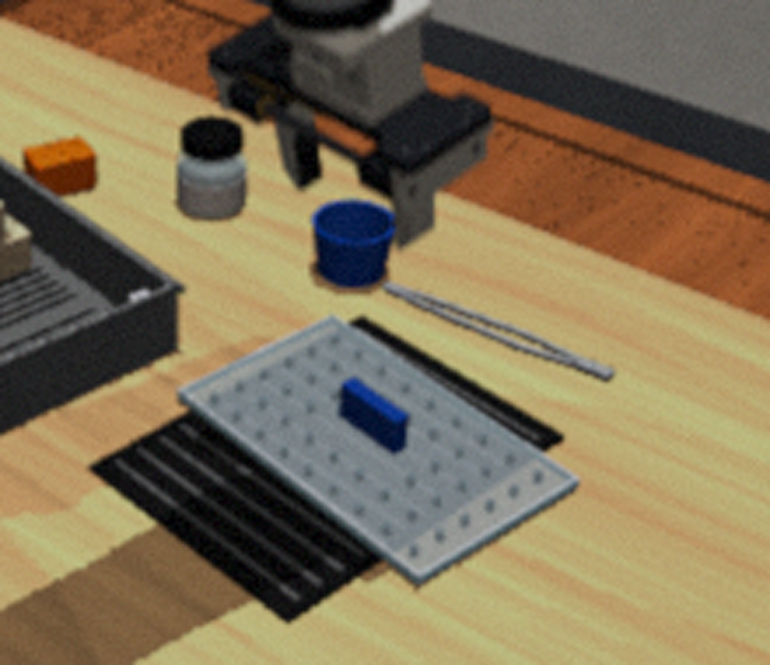

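View pics/t12.png

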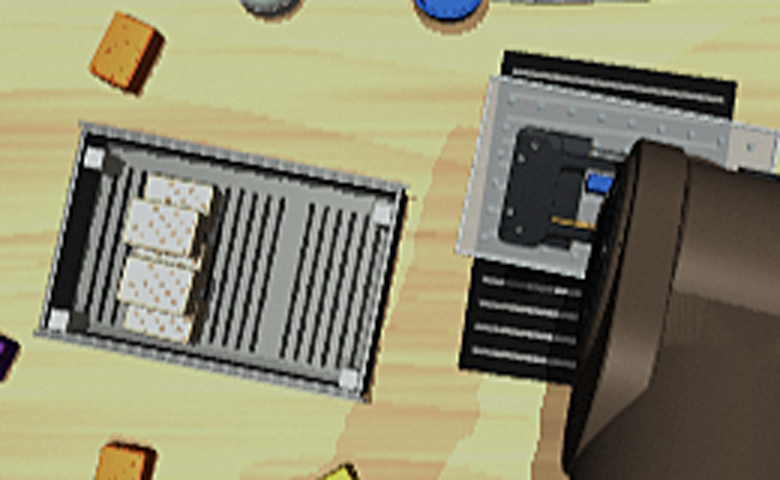

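```bash
python3 - <<'E'
from h import *
from meas import fit
t=cv2.imread("pics/t12f.png")
S=lambda x,y:(130+x/3,120+y/3)
posts=[onz("top",*S(*p),56) for p in [(93,156),(58,319),(349,378),(383,214)]]
print(fit([(65,127),(-77,127),(-77,-127),(65,-127)],posts))
crop(t[:,:,::-1],"t12b.png",160,170,50,70,10)
s=cv2.imread("pics/s12f.png")
crop(s[:,:,::-1],"s12b.png",175,165,75,60,9)
E
```

```text
(np.float64(-0.1979374365647918), array([539.36, 171.7 ]), array([[-0.32, -0.45],
       [ 0.16,  0.14],
       [-0.21,  0.03],
       [ 0.36,  0.29]]))
```

View pics/t12b.png

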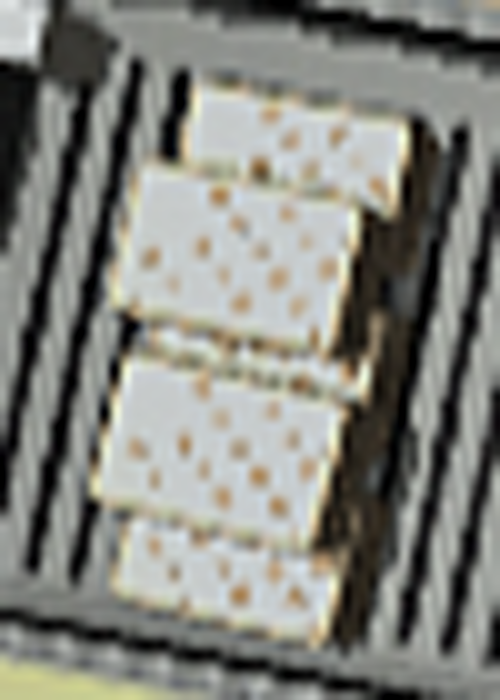

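View pics/s12b.png

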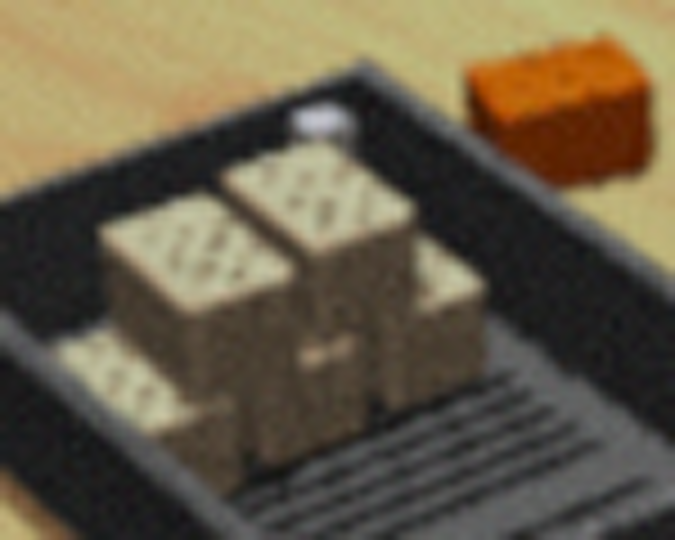

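```bash
sed -i 's/^TH=.*/TH=-0.196; TC=np.array([539.,171.2,0.])/' h.py; python3 - <<'E'
from h import *
S=lambda x,y:(160+x/10,170+y/10)
def f(nm,qs,z):
    c=np.array([tf(onz("top",*S(*q),z))[:2] for q in qs]); print(nm,c.tolist(),"mean",c.mean(0)); return c
for nm,qs in [("b5",[(143,160),(362,208),(335,360),(112,310)]),("b4",[(125,355),(355,405),(310,550),(92,498)])]:
    c=f(nm,qs,82); l=c[0]-c[1]; l2=c[3]-c[2]; print("yaw rel",-np.arctan2(l[0],l[1]),-np.arctan2(l2[0],l2[1]),"len",np.linalg.norm(l),np.linalg.norm(c[0]-c[3]))
f("b3 back edge",[(195,78),(413,122)],44)
f("b2 front edge",[(112,590),(320,645)],44)
f("b1 ends L,R",[(140,330),(368,395)],44)
T=lambda x,y:(175+x/9,165+y/9)
for nm,qs in [("b5",[(318,143),(415,212),(325,250),(222,180)]),("b4",[(205,195),(295,268),(195,312),(103,232)])]:
    c=np.array([tf(onz("side",*T(*q),82))[:2] for q in qs]); print("side",nm,c.tolist(),c.mean(0))
E
```

```text
b5 [[35.78151418464063, 78.19077029679875], [34.5965262022134, 21.540283603525435], [-3.8613880920109014, 20.263524521943868], [-2.4809593641622936, 77.87490350209417]] mean [16.01 49.47]
yaw rel -0.0209144752193004 -0.023956458961281426 len 56.66287884588316 38.263777308374046
b4 [[-12.841288605740461, 72.27498791079934], [-13.854318964662774, 13.006318796073273], [-51.25956966512514, 16.52965522873446], [-49.27451051642702, 72.83632186924592]] mean [-31.81  43.66]
yaw rel -0.017090509060495595 -0.03523983014279687 len 59.277325927701746 36.43754594654032
b3 back edge [[61.02128392713337, 81.24452798960016], [60.70078282640606, 22.8442445014454]] mean [60.86 52.04]
b2 front edge [[-73.04605842234977, 74.37095471988478], [-76.30760448803954, 18.39354691460541]] mean [-74.68  46.38]
b1 ends L,R [[-5.941201160514357, 81.47571223120003], [-10.907531496665122, 19.607494228451433]] mean [-8.42 50.54]
side b5 [[33.066232092066954, 71.96128588925039], [33.83012922532871, 16.164332279244956], [-0.9035810268132884, 14.669896107947206], [-3.7060624637637094, 71.39139655904772]] [15.57 43.55]
side b4 [[-12.855129586735229, 66.79130996951102], [-13.954661537179682, 11.52002137261456], [-51.55698834438873, 9.092465140377733], [-49.80748773406113, 67.482149200639]] [-32.04  38.72]
```

```bash
python3 - <<'E'
from h import *
R=toolR(np.pi+TH,0)
plan(w([16,46.5,67+80]),R)
E
```

```text
target TCP [563.75 213.69 136.  ] cur [ 574.76 -164.23  228.63] shift(cur tool) [102.44 368.59  71.97] |389| rotvec [-0.    0.21 -0.  ] shift in target tool [ 84.4  368.55  92.63]
```

>>> jog_arm:
  series: [0, 0, 0, 0, 0.105, 0, 91, 0, 0, 0, 0, 0.105, 0, 91, 8.4, 36.8, 0, 0, 0, 0, 91, 8.4, 36.8, 0, 0, 0, 0, 91, 8.4, 36.8, 0, 0, 0, 0, 91, 8.4, 36.8, 0, 0, 0, 0, 91, 8.4, 36.8, 0, 0, 0, 0, 91, 8.4, 36.8, 0, 0, 0, 0, 91]

```text
t: 12.27
position: [566.4, 64.4, 222.1]
tool_rot: [-3.138, -0.011, 2.943]
wrist_force: [1.4, 0.0, -0.6]
width: 91.0
```

>>> jog_arm:
  series: [8.4, 36.8, 0, 0, 0, 0, 91, 8.4, 36.8, 0, 0, 0, 0, 91, 8.4, 36.8, 0, 0, 0, 0, 91, 8.4, 36.8, 0, 0, 0, 0, 91, 0, 0, 30, 0, 0, 0, 91, 0, 0, 30, 0, 0, 0, 91, 0, 0, 30, 0, 0, 0, 91, 0, 0, 0, 0, 0, 0, 91]

```text
t: 12.93
position: [558.4, 212.1, 126.5]
tool_rot: [-3.132, -0.018, 2.944]
wrist_force: [-1.0, -0.4, 0.2]
width: 91.1
```

```bash
python3 - <<'E'
from h import *
st()
R=toolR(np.pi+TH,0)
plan(w([16,46.5,67]),R)
s=robot.capture("side");crop(s,"s13.png",130,80,200,170,4)
E
```

```text
t 12.93 TCP [558.38 212.09 126.55] trayfr [ 11.05  43.88 126.55] q [-0.48  0.51  0.04  1.75 -0.03  0.91  0.95] F [-0.96 -0.37  0.23] w 91.1 rot [-3.13 -0.02  2.94]
target TCP [563.75 213.69  56.  ] cur [558.38 212.09 126.55] shift(cur tool) [-6.24  3.29 70.41] |71| rotvec [-0.01 -0.02 -0.  ] shift in target tool [-4.95  2.62 70.55]
```

View pics/s13.png

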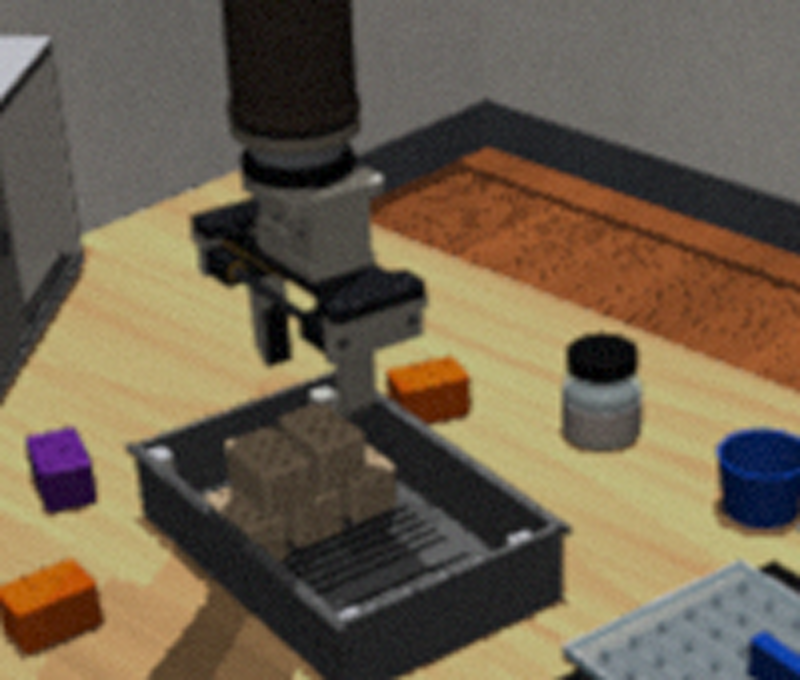

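>>> jog_arm:
  series: [-3, 1.6, 20, -0.01, -0.02, 0, 91, -3, 1.6, 20, 0, 0, 0, 91, 0, 0, 20, 0, 0, 0, 91, 0, 0, 10, 0, 0, 0, 91, 0, 0, 0, 0, 0, 0, 50, 0, 0, 0, 0, 0, 0, 50, 0, 0, 0, 0, 0, 0, 50, 0, 0, 0, 0, 0, 0, 50]

```text
t: 13.65
position: [570.4, 215.9, 63.9]
tool_rot: [3.134, 0.012, 2.943]
wrist_force: [-0.1, 0.5, -0.0]
width: 68.9
```

>>> jog_arm:
  series: [0, 0, 0, 0, 0, 0, 50, 0, 0, 0, 0, 0, 0, 50]

```text
t: 13.82
position: [570.1, 215.8, 63.4]
tool_rot: [3.134, 0.011, 2.943]
wrist_force: [-1.0, 0.2, 5.3]
width: 60.0
```

```bash
python3 - <<'E'
from h import *
st()
R=toolR(np.pi+TH,0)
plan(w([40,-76,67+62]),R)
E
```

```text
t 13.82 TCP [570.15 215.8   63.42] trayfr [21.87 49.81 63.42] q [-0.48  0.59  0.04  1.8  -0.03  0.74  0.95] F [-0.95  0.21  5.33] w 60.0 rot [3.13 0.01 2.94]
target TCP [563.43  88.87 118.  ] cur [570.15 215.8   63.42] shift(cur tool) [ -19.1  -125.34  -55.33] |138| rotvec [ 0.01  0.01 -0.  ] shift in target tool [ -18.13 -125.81  -54.58]
```

>>> jog_arm:
  series: [0, 0, -10, 0, 0, 0, 50, 0, 0, -25, 0, 0, 0, 50, 0, 0, -25, 0, 0, 0, 50, 0, 0, 0, 0, 0, 0, 50, 0, 0, 0, 0, 0, 0, 50]

```text
t: 14.23
position: [569.9, 215.6, 124.4]
tool_rot: [3.133, 0.013, 2.943]
wrist_force: [-0.4, -0.5, -0.3]
width: 59.9
```

```bash
python3 - <<'E'
from h import *
st()
R=toolR(np.pi+TH,0)
plan(w([46,-73,37+62]),R)
s=robot.capture("side");crop(s,"s14.png",130,80,200,170,4)
E
```

```text
t 14.23 TCP [569.86 215.61 124.41] trayfr [ 21.62  49.57 124.41] q [-0.48  0.51  0.05  1.76 -0.03  0.86  0.95] F [-0.39 -0.5  -0.33] w 59.9 rot [3.13 0.01 2.94]
target TCP [569.9   90.64  88.  ] cur [569.86 215.61 124.41] shift(cur tool) [ -24.27 -122.81   35.65] |130| rotvec [ 0.01  0.01 -0.  ] shift in target tool [ -24.38 -122.57   36.41]
```

View pics/s14.png

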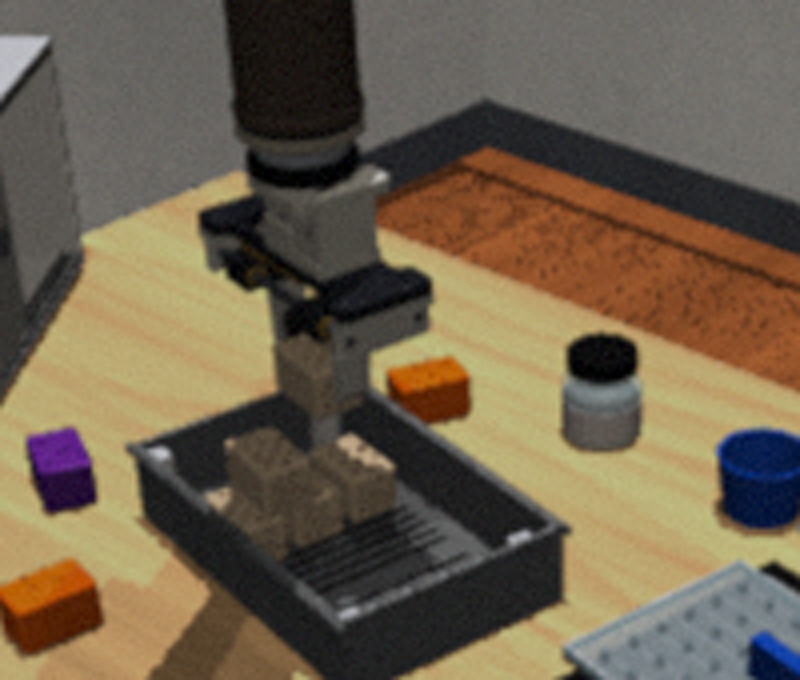

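>>> jog_arm:
  series: [-6, -30, 0, 0.01, 0.01, 0, 50, -6, -31, 0, 0, 0, 0, 50, -6, -31, 0, 0, 0, 0, 50, -6, -31, 0, 0, 0, 0, 50, 0, 0, 20, 0, 0, 0, 50, 0, 0, 20, 0, 0, 0, 50, 0, 0, 0, 0, 0, 0, 50, 0, 0, 0, 0, 0, 0, 50]

```text
t: 14.95
position: [566.6, 89.6, 81.2]
tool_rot: [-3.137, -0.004, 2.943]
wrist_force: [-0.1, 1.3, -0.7]
width: 59.9
```

```bash
python3 - <<'E'
from h import *
st()
R=toolR(np.pi+TH,0)
plan(w([46,-73,26+11]),R)
E
```

```text
t 14.95 TCP [566.61  89.59  81.16] trayfr [ 42.98 -74.67  81.16] q [-0.29  0.52  0.05  1.86 -0.03  0.76  1.15] F [-0.08  1.29 -0.7 ] w 59.9 rot [-3.14 -0.    2.94]
target TCP [569.9   90.64  26.  ] cur [566.61  89.59  81.16] shift(cur tool) [-3.22  1.95 55.14] |55| rotvec [-0. -0. -0.] shift in target tool [-3.02  1.67 55.16]
```

>>> jog_arm:
  series: [-2, 1, 18, 0, 0, 0, 50, -1, 1, 18, 0, 0, 0, 50, 0, 0, 12, 0, 0, 0, 50, 0, 0, 6.5, 0, 0, 0, 50, 0, 0, 0, 0, 0, 0, 50, 0, 0, 0, 0, 0, 0, 50]

```text
t: 15.45
position: [570.6, 91.1, 28.0]
tool_rot: [-3.138, -0.002, 2.943]
wrist_force: [-2.6, 0.2, -1.9]
width: 59.7
```

>>> jog_arm:
  series: [0, 0, 2, 0, 0, 0, 50, 0, 0, 1.5, 0, 0, 0, 50, 0, 0, 0, 0, 0, 0, 50]

```text
t: 15.7
position: [570.7, 91.0, 25.5]
tool_rot: [-3.138, -0.001, 2.943]
wrist_force: [-5.3, -0.4, 6.2]
width: 59.7
```

Contact with the floor (6 N). Open and rise.

>>> jog_arm:
  series: [0, 0, 0, 0, 0, 0, 71, 0, 0, 0, 0, 0, 0, 71, 0, 0, 0, 0, 0, 0, 71, 0, 0, -12, 0, 0, 0, 71, 0, 0, -25, 0, 0, 0, 80, 0, 0, -30, 0, 0, 0, 91, 0, 0, -30, 0, 0, 0, 91, 0, 0, 0, 0, 0, 0, 91]

```text
t: 16.37
position: [575.8, 91.5, 128.8]
tool_rot: [3.141, 0.01, 2.942]
wrist_force: [1.1, 0.8, 0.7]
width: 89.5
```

```bash
python3 - <<'E'
from h import *
st()
R=toolR(np.pi+TH,0)
plan(w([-32,42,67+40]),R)
s=robot.capture("side");crop(s,"s15.png",130,80,200,170,4)
E
```

```text
t 16.37 TCP [575.76  91.53 128.8 ] trayfr [ 51.57 -70.99 128.8 ] q [-0.29  0.47  0.06  1.81 -0.03  0.85  1.15] F [1.12 0.79 0.69] w 89.5 rot [3.14 0.01 2.94]
target TCP [515.79 218.63  96.  ] cur [575.76  91.53 128.8 ] shift(cur tool) [ 84.29 112.67  32.04] |144| rotvec [ 0.    0.01 -0.  ] shift in target tool [ 83.57 112.99  32.8 ]
```

View pics/s15.png

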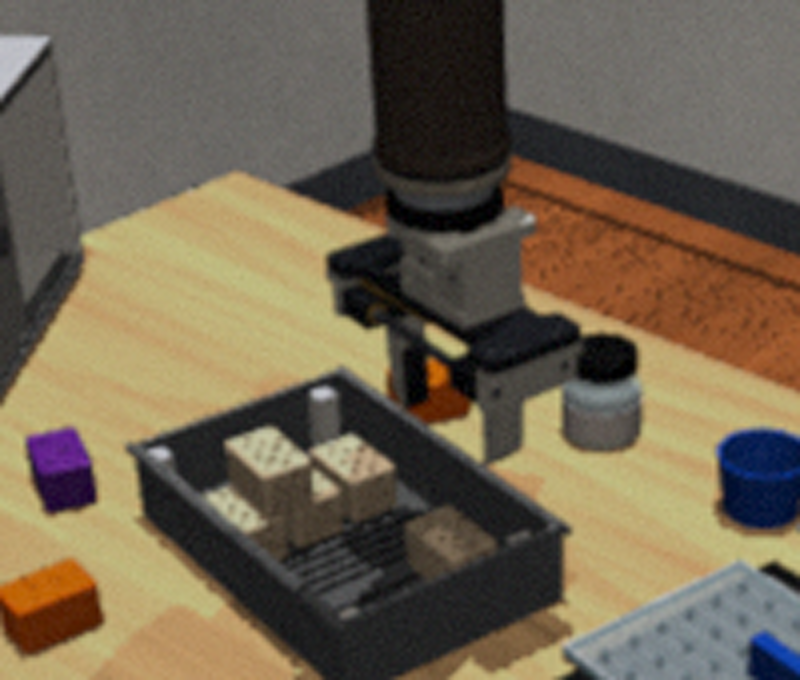

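>>> jog_arm:
  series: [21, 28, 0, 0, 0.01, 0, 91, 21, 28, 0, 0, 0, 0, 91, 21, 28, 0, 0, 0, 0, 91, 21, 28, 0, 0, 0, 0, 91, 0, 0, 16, 0, 0, 0, 91, 0, 0, 16, 0, 0, 0, 91, 0, 0, 0, 0, 0, 0, 91, 0, 0, 0, 0, 0, 0, 91]

```text
t: 17.08
position: [510.6, 217.0, 89.5]
tool_rot: [-3.137, -0.011, 2.942]
wrist_force: [0.1, -0.6, -0.1]
width: 91.0
```

```bash
python3 - <<'E'
from h import *
st()
R=toolR(np.pi+TH,0)
plan(w([-32,42,68]),R)
t=robot.capture("top");crop(t,"t16.png",130,140,150,120,5)
E
```

```text
t 17.08 TCP [510.63 216.97  89.52] trayfr [-36.74  39.37  89.52] q [-0.52  0.49  0.03  1.9  -0.03  0.76  0.9 ] F [ 0.09 -0.58 -0.11] w 91.0 rot [-3.14 -0.01  2.94]
target TCP [515.79 218.63  57.  ] cur [510.63 216.97  89.52] shift(cur tool) [-5.09  2.8  32.45] |33| rotvec [-0.   -0.01 -0.  ] shift in target tool [-4.74  2.63 32.52]
```

View pics/t16.png

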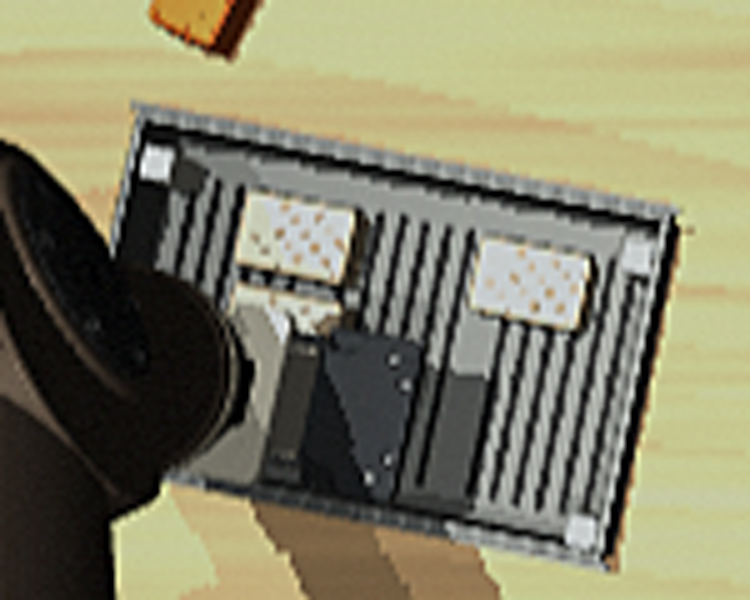

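>>> jog_arm:
  series: [-3, 1.5, 12, 0, -0.01, 0, 91, -2, 1.2, 12, 0, 0, 0, 91, 0, 0, 8, 0, 0, 0, 91, 0, 0, 0, 0, 0, 0, 50, 0, 0, 0, 0, 0, 0, 50, 0, 0, 0, 0, 0, 0, 50, 0, 0, 0, 0, 0, 0, 50, 0, 0, 0, 0, 0, 0, 50]

```text
t: 17.8
position: [516.4, 219.3, 58.1]
tool_rot: [-3.139, 0.0, 2.943]
wrist_force: [0.0, 0.9, -0.6]
width: 62.2
```

>>> jog_arm:
  series: [0, 0, 0, 0, 0, 0, 50]

```text
t: 17.88
position: [516.5, 219.4, 58.1]
tool_rot: [-3.139, 0.001, 2.943]
wrist_force: [-0.4, -0.1, 1.8]
width: 59.7
```

```bash
python3 - <<'E'
from h import *
st()
E
```

```text
t 17.88 TCP [516.46 219.38  58.14] trayfr [-31.49  42.87  58.14] q [-0.52  0.54  0.03  1.91 -0.02  0.69  0.89] F [-0.41 -0.11  1.78] w 59.7 rot [-3.14  0.    2.94]
```

>>> jog_arm:
  series: [0, 0, -12, 0, 0, 0, 50, 0, 0, -18, 0, 0, 0, 50, 4.6, -29, 0, 0, 0, 0, 50, 4.6, -29, 0, 0, 0, 0, 50, 4.6, -29, 0, 0, 0, 0, 50, 4.6, -29, 0, 0, 0, 0, 50, 0, 0, 0, 0, 0, 0, 50, 0, 0, 0, 0, 0, 0, 50]

```text
t: 18.55
position: [474.8, 107.5, 88.3]
tool_rot: [-3.138, -0.0, 2.94]
wrist_force: [0.6, 1.0, -0.8]
width: 60.0
```

```bash
python3 - <<'E'
from h import *
st()
R=toolR(np.pi+TH,0)
plan(w([-50,-74,20.3+11]),R)
E
```

```text
t 18.55 TCP [474.81 107.5   88.34] trayfr [-50.56 -74.98  88.34] q [-0.36  0.4   0.04  2.07 -0.02  0.67  1.05] F [ 0.63  0.96 -0.79] w 60.0 rot [-3.14 -0.    2.94]
target TCP [475.55 108.35  20.3 ] cur [474.81 107.5   88.34] shift(cur tool) [-0.56  1.25 68.04] |68| rotvec [-0.   -0.   -0.01] shift in target tool [-0.56  0.98 68.04]
```

>>> jog_arm:
  series: [0, 1, 22, 0, 0, 0, 50, 0, 0, 22, 0, 0, 0, 50, 0, 0, 15, 0, 0, 0, 50, 0, 0, 7, 0, 0, 0, 50, 0, 0, 2, 0, 0, 0, 50, 0, 0, 0, 0, 0, 0, 50, 0, 0, 0, 0, 0, 0, 50]

```text
t: 19.13
position: [476.0, 110.9, 20.4]
tool_rot: [-3.139, 0.001, 2.944]
wrist_force: [-0.1, -0.1, -0.8]
width: 60.0
```

>>> jog_arm:
  series: [0, 0, 1, 0, 0, 0, 50, 0, 0, 0, 0, 0, 0, 71, 0, 0, 0, 0, 0, 0, 71, 0, 0, 0, 0, 0, 0, 71, 0, 0, -12, 0, 0, 0, 71, 0, 0, -25, 0, 0, 0, 80, 0, 0, -30, 0, 0, 0, 91, 0, 0, 0, 0, 0, 0, 91]

```text
t: 19.8
position: [478.0, 110.9, 90.3]
tool_rot: [-3.141, 0.005, 2.943]
wrist_force: [0.5, 0.0, -0.8]
width: 86.6
```

>>> jog_arm:
  series: [0, 0, 0, 0, 0, 0, 91]

```text
t: 19.88
position: [476.7, 110.6, 87.5]
tool_rot: [-3.14, 0.003, 2.943]
wrist_force: [-0.9, 1.3, -0.1]
width: 89.6
```

```bash
python3 - <<'E'
from h import *
st()
R=toolR(np.pi+TH,0)
plan(w([-7,47,29+45]),R)
s=robot.capture("side");crop(s,"s17.png",150,130,140,120,5)
t=robot.capture("top");crop(t,"t17.png",130,140,150,120,5)
E
```

```text
t 19.88 TCP [476.69 110.61  87.48] trayfr [-49.32 -71.57  87.48] q [-0.37  0.4   0.04  2.07 -0.02  0.67  1.05] F [-0.9   1.28 -0.11] w 89.6 rot [-3.14  0.    2.94]
target TCP [541.29 218.66  63.  ] cur [476.69 110.61  87.48] shift(cur tool) [-41.92 118.72  24.43] |128| rotvec [-0.  0. -0.] shift in target tool [-42.32 118.57  24.48]
```

View pics/s17.png

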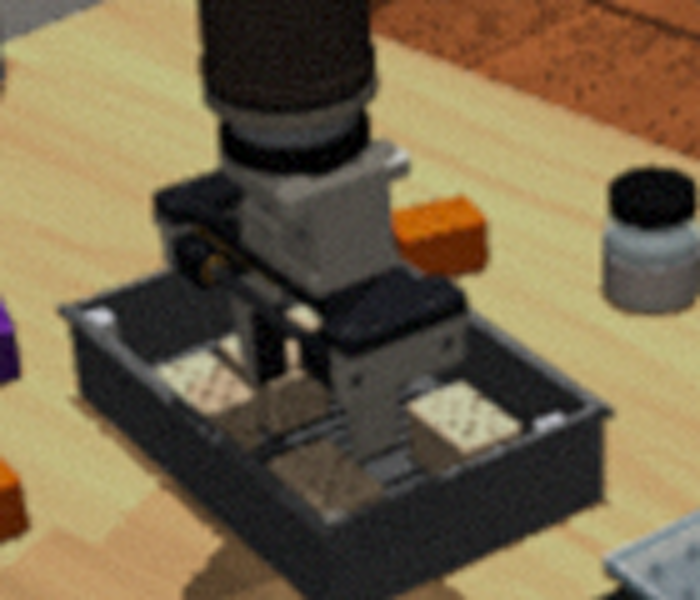

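View pics/t17.png

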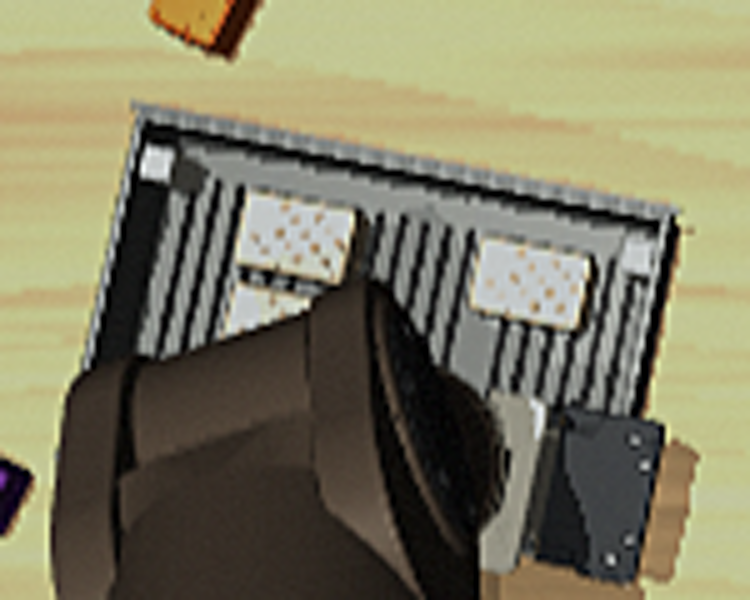

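```bash
python3 - <<'E'
from h import *
S=lambda x,y:tf(onz("top",130+x/5,140+y/5,44))[:2]
print("b1 back corners",S(238,283),S(343,308),"left front",S(226,333))
print("b3",np.mean([S(247,190),S(357,207),S(346,287),S(235,265)],0),"b5",np.mean([S(482,234),S(591,253),S(580,330),S(470,310)],0))
E
```

```text
b1 back corners [12.13 75.76] [10.   19.27] left front [-14.46  76.42]
b3 [41.3  50.92] b5 [ 42.15 -73.62]
```

>>> jog_arm:
  series: [-10.3, 30, 0, 0, 0, 0, 91, -10.3, 30, 0, 0, 0, 0, 91, -10.3, 30, 0, 0, 0, 0, 91, -10.3, 30, 0, 0, 0, 0, 91, 0, 0, 0, 0, 0, 0, 91, 0, 0, 0, 0, 0, 0, 91]

```text
t: 20.48
position: [539.0, 221.2, 83.9]
tool_rot: [-3.137, -0.002, 2.946]
wrist_force: [0.5, -0.7, -0.2]
width: 91.1
```

```bash
python3 - <<'E'
from h import *
st()
R=toolR(np.pi+TH,0)
plan(w([-8,48,30]),R)
E
```

```text
t 20.48 TCP [539.   221.23  83.89] trayfr [-9.74 49.07 83.89] q [-0.51  0.53  0.04  1.84 -0.02  0.78  0.92] F [ 0.52 -0.7  -0.16] w 91.1 rot [-3.14 -0.    2.95]
target TCP [540.5  219.84  19.  ] cur [539.   221.23  83.89] shift(cur tool) [-1.86 -0.79 64.89] |65| rotvec [-0. -0.  0.] shift in target tool [-1.74 -1.07 64.89]
```

>>> jog_arm:
  series: [-1.8, -1, 20, 0, 0, 0, 91, 0, 0, 20, 0, 0, 0, 91, 0, 0, 15, 0, 0, 0, 91, 0, 0, 9, 0, 0, 0, 91, 0, 0, 0, 0, 0, 0, 91, 0, 0, 0, 0, 0, 0, 50, 0, 0, 0, 0, 0, 0, 50, 0, 0, 0, 0, 0, 0, 50]

```text
t: 21.15
position: [541.6, 218.2, 22.6]
tool_rot: [-3.139, 0.001, 2.943]
wrist_force: [0.1, 0.1, 0.4]
width: 75.0
```

>>> jog_arm:
  series: [0, 0, 0, 0, 0, 0, 50, 0, 0, 0, 0, 0, 0, 50, 0, 0, 0, 0, 0, 0, 50]

```text
t: 21.4
position: [541.5, 218.6, 22.3]
tool_rot: [-3.139, 0.001, 2.943]
wrist_force: [-0.9, 0.2, 4.1]
width: 60.0
```

```bash
python3 - <<'E'
from h import *
st()
s=robot.capture("side");crop(s,"s18.png",150,130,140,120,5)
E
```

```text
t 21.40 TCP [541.48 218.58  22.33] trayfr [-6.79 46.96 22.33] q [-0.5   0.62  0.03  1.88 -0.03  0.65  0.92] F [-0.95  0.19  4.06] w 60.0 rot [-3.14  0.    2.94]
```

View pics/s18.png

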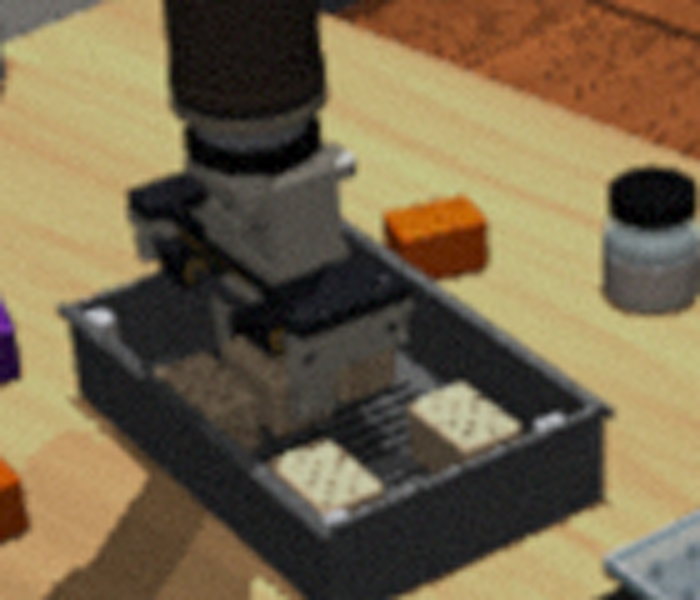

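>>> jog_arm:
  series: [0, 0, -15, 0, 0, 0, 50, 0, 0, -25, 0, 0, 0, 50, 0, -20, 0, 0, 0, 0, 50, -1, -21, 0, 0, 0, 0, 50, -1, -20, 0, 0, 0, 0, 50, 0, 0, 15, 0, 0, 0, 50, 0, 0, 0, 0, 0, 0, 50, 0, 0, 0, 0, 0, 0, 50]

```text
t: 22.12
position: [530.3, 158.0, 46.4]
tool_rot: [-3.138, -0.002, 2.943]
wrist_force: [-0.0, 0.5, -0.1]
width: 59.9
```

```bash
python3 - <<'E'
from h import *
st()
R=toolR(np.pi+TH,0)
plan(w([-5,-14,22.3+11]),R)
E
```

```text
t 22.12 TCP [530.31 157.99  46.44] trayfr [ -5.95 -14.65  46.44] q [-0.41  0.55  0.03  1.94 -0.02  0.66  1.01] F [-0.02  0.53 -0.09] w 59.9 rot [-3.14 -0.    2.94]
target TCP [531.37 158.44  22.3 ] cur [530.31 157.99  46.44] shift(cur tool) [-0.99  0.76 24.14] |24| rotvec [-0. -0. -0.] shift in target tool [-0.95  0.65 24.14]
```

>>> jog_arm:
  series: [-1, 0.5, 12, 0, 0, 0, 50, 0, 0, 8, 0, 0, 0, 50, 0, 0, 4.5, 0, 0, 0, 50, 0, 0, 0, 0, 0, 0, 50, 0, 0, 0, 0, 0, 0, 50]

```text
t: 22.53
position: [531.8, 158.6, 21.8]
tool_rot: [-3.138, -0.001, 2.944]
wrist_force: [-0.4, 0.5, -0.9]
width: 59.7
```

>>> jog_arm:
  series: [0, 0, 0.7, 0, 0, 0, 50, 0, 0, 0, 0, 0, 0, 75, 0, 0, 0, 0, 0, 0, 75, 0, 0, 0, 0, 0, 0, 75, 0, 0, -12, 0, 0, 0, 75, 0, 0, -25, 0, 0, 0, 80, 0, 0, -35, 0, 0, 0, 91, 0, -10, -35, 0, 0, 0, 91]

```text
t: 23.2
position: [529.6, 150.5, 129.3]
tool_rot: [-3.138, -0.002, 2.945]
wrist_force: [1.1, 0.3, -0.2]
width: 88.2
```

>>> jog_arm:
  series: [-8, -36, -10, 0, 0, 0, 91, -8, -36, -10, 0, 0, 0, 91, -8, -36, -10, 0, 0, 0, 91, -8, -36, 0, 0, 0, 0, 91, -8, -36, 0, 0, 0, 0, 91, -8, -36, 0, 0, 0, 0, 91, -8, -36, 0, 0, 0, 0, 91, 0, 0, 0, 0, 0, 0, 91]

```text
t: 23.87
position: [534.5, -118.5, 159.8]
tool_rot: [-3.134, 0.001, 2.933]
wrist_force: [-0.7, -0.5, -0.8]
width: 91.5
```

```bash
python3 - <<'E'
from h import *
s=robot.capture("side");t=robot.capture("top")
st()
cv2.imwrite("pics/s19f.png",s[:,:,::-1]);cv2.imwrite("pics/t19f.png",t[:,:,::-1])
crop(s,"s19.png",150,130,260,190,3);crop(t,"t19.png",130,140,150,120,5)
E
```

```text
t 23.97 TCP [ 534.99 -111.19  159.46] trayfr [  51.06 -277.77  159.46] q [ 0.02  0.38  0.11  1.87 -0.05  0.89  1.52] F [ 0.69  0.73 -0.47] w 91.1 rot [-3.14 -0.    2.94]
```

View pics/s19.png

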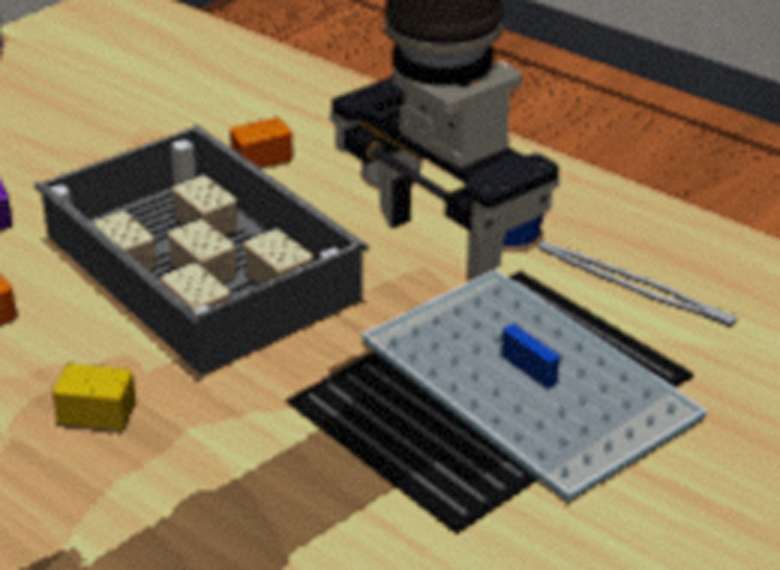

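View pics/t19.png

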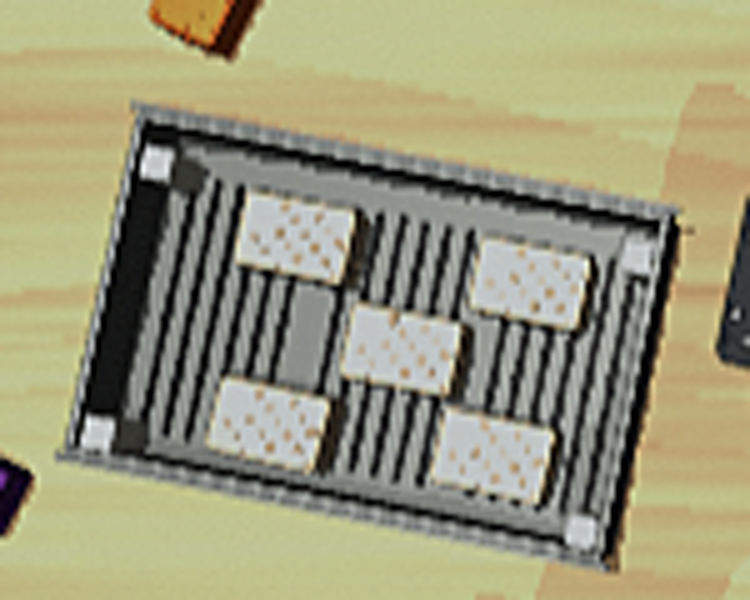

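```bash
python3 - <<'E'
from h import *
S=lambda x,y:tf(onz("top",130+x/5,140+y/5,44))[:2]
for n,q in dict(b3=[(247,190),(357,207),(346,287),(235,265)],b5=[(482,234),(591,253),(580,330),(470,310)],b1=[(353,302),(465,322),(453,398),(341,375)],b2=[(218,376),(331,396),(318,473),(206,450)],b4=[(442,402),(556,425),(543,508),(431,482)]).items(): print(n,np.mean([S(*p) for p in q],0))
s=cv2.imread("pics/s19f.png")[:,:,::-1]
crop(s,"s19p.png",265,215,125,85,6)
E
```

```text
b3 [41.3  50.92]
b5 [ 42.15 -73.62]
b1 [ -4.83 -15.72]
b2 [-56.01  44.95]
b4 [-48.63 -72.46]
```

View pics/s19p.png

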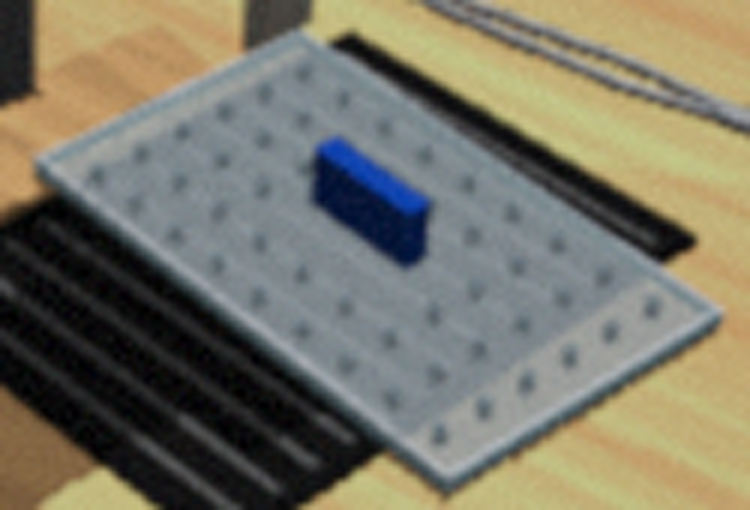

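```bash
python3 - <<'E'
from h import *
from meas import fit
S=lambda x,y:(265+x/6,215+y/6)
c=[onz("side",*S(*p),12) for p in [(302,32),(722,318),(447,480),(38,162)]]
print("plate",fit([(81,131),(81,-131),(-81,-131),(-81,131)],c))
h=[onz("side",*S(*p),44) for p in [(337,138),(430,203),(412,213),(317,150)]]
print("handle",np.mean(h,0),fit([(7,30),(7,-30),(-7,-30),(-7,30)],h))
# view offset check: tray posts by side in same picture
s=cv2.imread("pics/s19f.png")[:,:,::-1]
crop(s,"s19q.png",160,165,120,95,6)
t=cv2.imread("pics/t19f.png")[:,:,::-1]
crop(t,"t19q.png",270,130,140,110,5)
E
```

```text
plate (np.float64(-0.2057027568321694), array([ 598.65, -174.61]), array([[ 0.76, -0.01],
       [ 2.1 , -0.85],
       [-2.46, -1.65],
       [-0.4 ,  2.51]]))
handle [ 599.72 -174.35   44.  ] (np.float64(-0.1858624456099391), array([ 599.72, -174.35]), array([[ 0.86,  1.01],
       [ 1.42, -1.8 ],
       [-1.9 , -1.2 ],
       [-0.38,  1.99]]))
```

View pics/t19q.png

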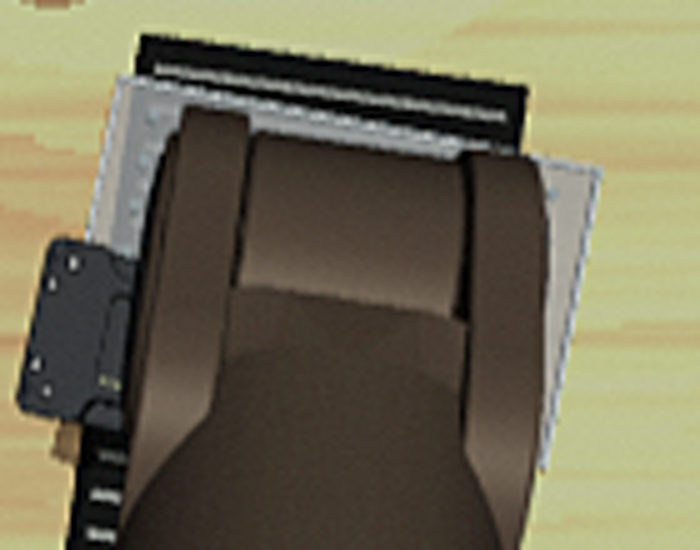

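View pics/s19q.png

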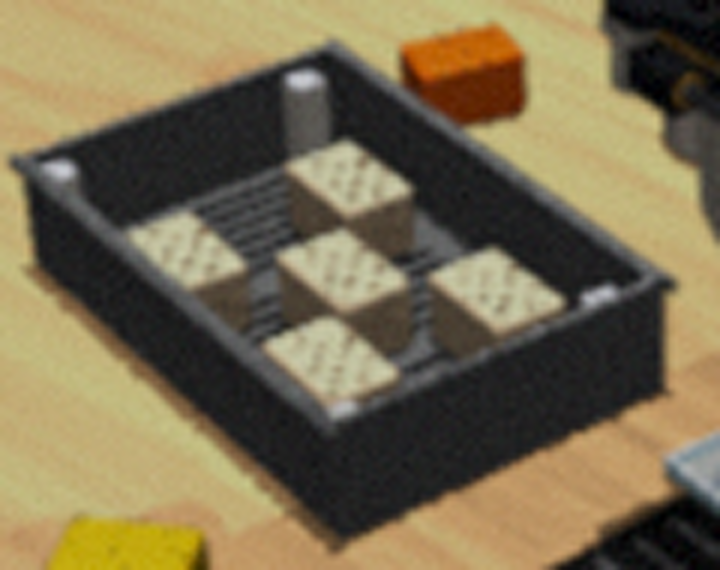

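```bash
python3 - <<'E'
from h import *
S=lambda x,y:(270+x/5,130+y/5)
a=onz("top",*S(119,75),12);b=onz("top",*S(602,168),12)
print(a,b,np.linalg.norm(a-b),"yaw",np.arctan2(-(a-b)[0],(a-b)[1]))
m=(a+b)/2; d=(a-b)/np.linalg.norm(a-b); ox=np.array([d[1],-d[0],0]); print("mid",m-81*ox)
e=onz("top",*S(545,470),12); print("right low pt, dist from BR along edge",e-b)
R=toolR(np.pi-0.195,0)
plan([599,-174,110],R)
E
```

```text
[705.78 -58.42  12.  ] [ 654.46 -313.63   12.  ] 260.3189851610325 yaw -0.1984542431646055
mid [ 600.71 -170.05   12.  ]
right low pt, dist from BR along edge [-159.48   32.47    0.  ]
target TCP [ 599. -174.   99.] cur [ 534.99 -111.19  159.46] shift(cur tool) [-75.35 -48.4   60.64] |108| rotvec [-0.   -0.   -0.01] shift in target tool [-74.96 -49.21  60.46]
```

>>> jog_arm:
  series: [-19, -12, 0, 0, 0, -0.005, 91, -19, -12, 0, 0, 0, 0, 91, -19, -12, 0, 0, 0, 0, 91, -19, -11.5, 0, 0, 0, 0, 91, 0, 0, 30, 0, 0, 0, 91, 0, 0, 30, 0, 0, 0, 91, 0, 0, 0, 0, 0, 0, 91, 0, 0, 0, 0, 0, 0, 91]

```text
t: 24.63
position: [599.6, -168.6, 98.5]
tool_rot: [-3.139, -0.004, 2.95]
wrist_force: [0.3, -0.1, 0.2]
width: 91.0
```

```bash
python3 - <<'E'
from h import *
st()
R=toolR(np.pi-0.197,0)
plan([600,-172,35],R)
s=robot.capture("side");crop(s,"s20.png",255,150,140,120,5)
E
```

```text
t 24.63 TCP [ 599.61 -168.64   98.5 ] trayfr [ 125.63 -321.53   98.5 ] q [ 0.11  0.57  0.11  1.73 -0.07  0.85  1.63] F [ 0.34 -0.1   0.18] w 91.0 rot [-3.14 -0.    2.95]
target TCP [ 600. -172.   24.] cur [ 599.61 -168.64   98.5 ] shift(cur tool) [-1.34 -3.03 74.5 ] |75| rotvec [-0.   -0.    0.01] shift in target tool [-1.05 -3.22 74.5 ]
```

View pics/s20.png

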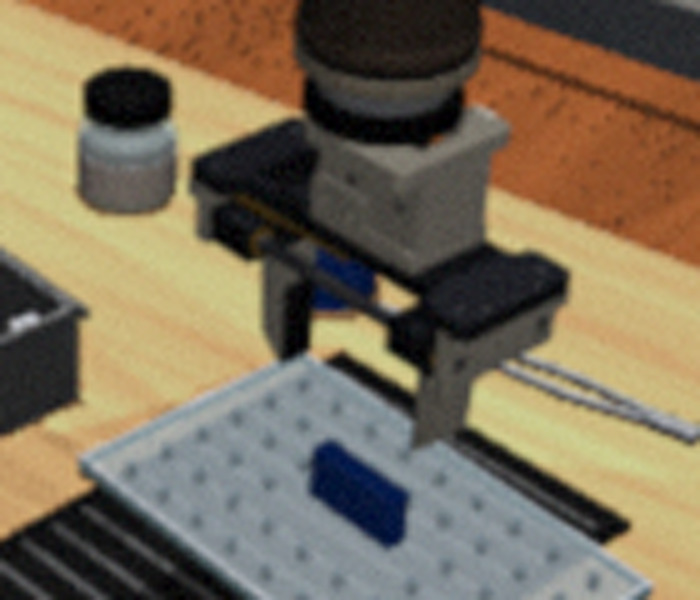

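>>> jog_arm:
  series: [-1, -3, 20, 0, 0, 0.006, 91, 0, 0, 20, 0, 0, 0, 91, 0, 0, 18, 0, 0, 0, 91, 0, 0, 10, 0, 0, 0, 91, 0, 0, 4, 0, 0, 0, 91, 0, 0, 0, 0, 0, 0, 91, 0, 0, 0, 0, 0, 0, 91]

```text
t: 25.27
position: [601.9, -174.1, 29.0]
tool_rot: [-3.138, 0.002, 2.942]
wrist_force: [0.8, -0.8, 0.1]
width: 90.8
```

```bash
python3 - <<'E'
from h import *
st()
s=robot.capture("side");crop(s,"s21.png",285,200,80,70,8)
E
```

```text
t 25.27 TCP [ 601.87 -174.06   29.02] trayfr [ 128.9  -326.41   29.02] q [ 0.13  0.66  0.1   1.77 -0.09  0.72  1.64] F [ 0.8  -0.82  0.12] w 90.8 rot [-3.14  0.    2.94]
```

View pics/s21.png

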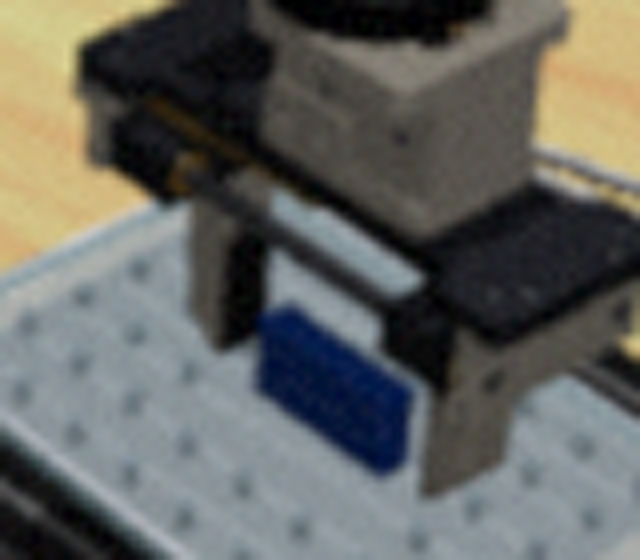

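```bash
python3 - <<'E'
from h import *
S=lambda x,y:(285+x/8,200+y/8)
p,Rc,o=cur()
def rel(X): return Rc.T@(X-p)
for q in [(258,388),(386,474)]: X=onz("side",*S(*q),12); print("front bottom",X,rel(X))
for q in [(264,325),(392,410)]: X=onz("side",*S(*q),44); print("front top",X,rel(X))
# fingertips: 8 ahead of TCP => z=21; left finger tip lowest corner, right finger
for q in [(222,350),(425,497),(505,468)]: X=onz("side",*S(*q),p[2]-8); print("tip",X,rel(X))
E
```

```text
front bottom [ 603.   -142.64   12.  ] [ 5.31 31.18 17.07]
front bottom [ 593.55 -199.77   12.  ] [  3.24 -26.69  17.27]
front top [ 596.9  -147.44   44.  ] [ 10.27  25.16 -14.92]
front top [ 587.25 -203.68   44.  ] [  8.58 -31.87 -14.72]
tip [ 601.95 -128.25   21.19] [ 9.17 45.05  7.83]
tip [ 582.51 -221.27   21.19] [  9.78 -49.98   8.15]
tip [ 610.65 -232.67   21.19] [-20.06 -55.57   8.23]
```

>>> jog_arm:
  series: [0, 0, 4, 0, 0, 0, 91, 0, 0, 0, 0, 0, 0, 50, 0, 0, 0, 0, 0, 0, 50, 0, 0, 0, 0, 0, 0, 50, 0, 0, 0, 0, 0, 0, 50, 0, 0, 0, 0, 0, 0, 50, 0, 0, 0, 0, 0, 0, 50, 0, 0, 0, 0, 0, 0, 50]

```text
t: 25.98
position: [601.2, -173.4, 23.8]
tool_rot: [-3.139, 0.0, 2.942]
wrist_force: [0.7, 3.6, 0.5]
width: 59.7
```

>>> jog_arm:
  series: [0, 0, -8, 0, 0, 0, 50, 0, 0, -16, 0, 0, 0, 50, 0, 0, -25, 0, 0, 0, 50, 0, 0, -25, 0, 0, 0, 50, 0, 0, -25, 0, 0, 0, 50, 0, 0, -25, 0, 0, 0, 50, 0, 0, 0, 0, 0, 0, 50, 0, 0, 0, 0, 0, 0, 50]

```text
t: 26.65
position: [601.5, -174.4, 149.0]
tool_rot: [-3.138, 0.002, 2.941]
wrist_force: [-0.9, 1.0, -4.6]
width: 59.9
```

```bash
python3 - <<'E'
from h import *
st()
s=robot.capture("side");crop(s,"s22.png",255,120,150,130,5)
R=toolR(np.pi+TH,0)
plan(w([0,0,150]),R)
E
```

```text
t 26.65 TCP [ 601.48 -174.43  149.03] trayfr [ 128.6  -326.85  149.03] q [ 0.11  0.51  0.12  1.68 -0.07  0.95  1.63] F [-0.92  0.99 -4.6 ] w 59.9 rot [-3.14  0.    2.94]
target TCP [539.  171.2 139. ] cur [ 600.46 -174.03  147.4 ] shift(cur tool) [128.85 326.15   7.24] |351| rotvec [-0. -0. -0.] shift in target tool [127.52 326.65   8.4 ]
```

View pics/s22.png

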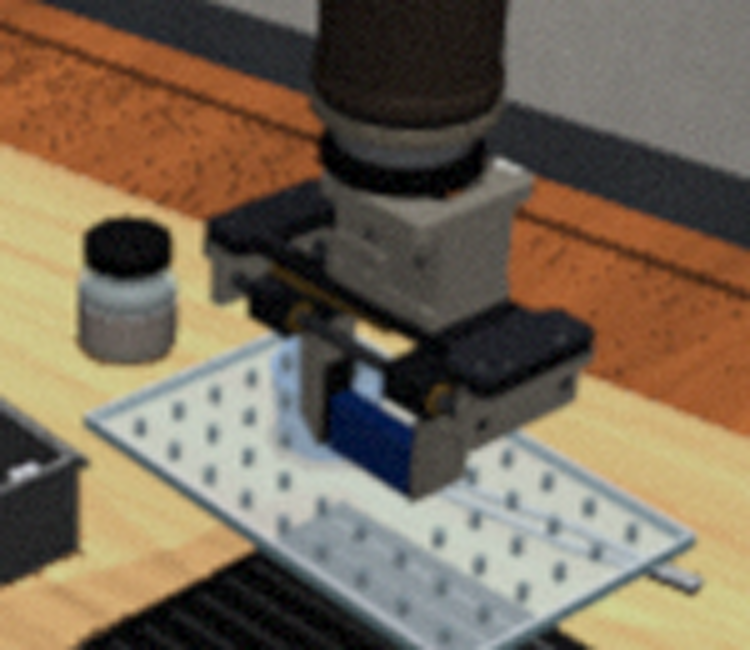

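>>> jog_arm:
  series: [10, 22, 0, 0, 0, 0, 50, 12, 30, 0, 0, 0, 0, 50, 12, 32, 0, 0, 0, 0, 50, 12, 32, 0, 0, 0, 0, 50, 12, 32, 0, 0, 0, 0, 50, 12, 32, 0, 0, 0, 0, 50, 12, 32, 0, 0, 0, 0, 50, 12, 32, 0, 0, 0, 0, 50]

```text
t: 27.37
position: [555.5, 85.1, 145.0]
tool_rot: [-3.136, -0.003, 2.942]
wrist_force: [-0.1, -0.3, -4.3]
width: 60.1
```

>>> jog_arm:
  series: [12, 32, 0, 0, 0, 0, 50, 12, 30, 0, 0, 0, 0, 50, 9, 20, 10, 0, 0, 0, 50, 0, 0, 15, 0, 0, 0, 50, 0, 0, 15, 0, 0, 0, 50, 0, 0, 0, 0, 0, 0, 50, 0, 0, 0, 0, 0, 0, 50, 0, 0, 0, 0, 0, 0, 50]

```text
t: 28.03
position: [541.1, 170.2, 106.4]
tool_rot: [-3.137, -0.001, 2.941]
wrist_force: [-0.2, 0.5, -3.3]
width: 59.9
```

```bash
python3 - <<'E'
from h import *
s=robot.capture("side");t=robot.capture("top")
st()
cv2.imwrite("pics/s23f.png",s[:,:,::-1]);cv2.imwrite("pics/t23f.png",t[:,:,::-1])
crop(s,"s23.png",140,110,150,130,5);crop(t,"t23.png",125,135,150,120,5)
R=toolR(np.pi+TH,0)
plan(w([0,0,110]),R)
E
```

```text
t 28.13 TCP [541.7  170.47 107.11] trayfr [  2.79  -0.19 107.11] q [-0.44  0.48  0.06  1.86 -0.03  0.8   1.  ] F [ 0.54  0.6  -3.42] w 59.9 rot [-3.14  0.    2.94]
target TCP [539.  171.2  99. ] cur [541.7  170.47 107.11] shift(cur tool) [2.8  0.2  8.11] |9| rotvec [-0.  0. -0.] shift in target tool [2.79 0.19 8.11]
```

View pics/s23.png

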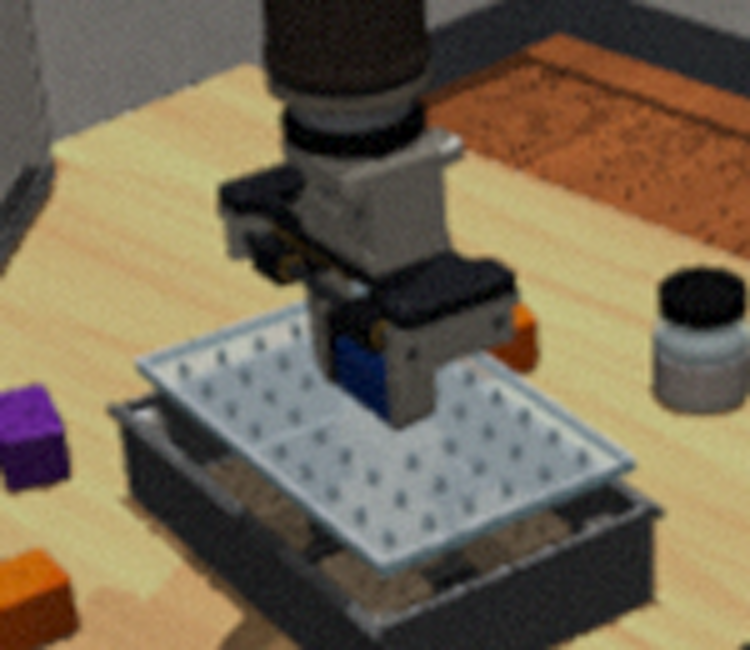

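View pics/t23.png

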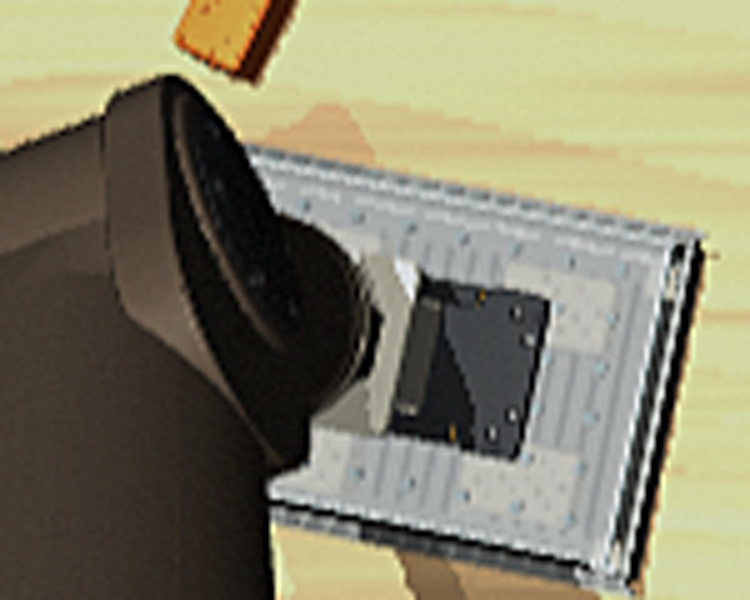

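```bash
python3 - <<'E'
from h import *
t=cv2.imread("pics/t23f.png")[:,:,::-1]; s=cv2.imread("pics/s23f.png")[:,:,::-1]
crop(t,"t23a.png",230,170,45,85,7)
crop(s,"s23a.png",160,170,115,70,6.5)
E
```

```text
(no output)
```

View pics/t23a.png

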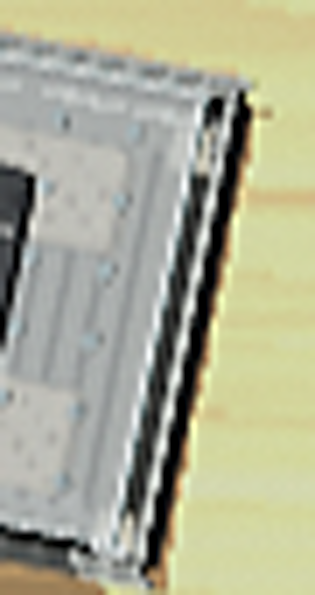

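View pics/s23a.png

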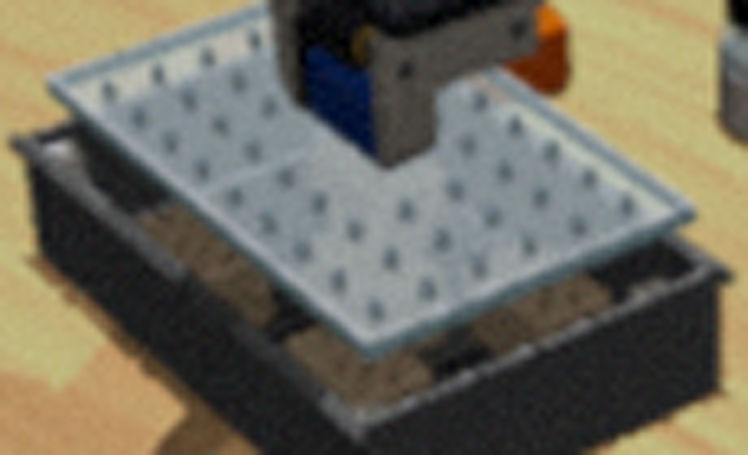

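```bash
python3 - <<'E'
from h import *
from meas import fit
zp=107.1-11.8
S=lambda x,y:(160+x/6.5,170+y/6.5)
c=[onz("side",*S(*p),zp) for p in [(50,82),(368,342),(690,213)]]
f=fit([(-81,131),(-81,-131),(81,-131)],c);print("plate side",f)
r=[onz("side",*S(*p),64) for p in [(15,145),(358,432),(728,275)]]
g=fit([(-90,140),(-90,-140),(90,-140)],r);print("tray side",g)
print("rel",TR[:2,:2].T@(f[1]-g[1]),f[0]-g[0])
T=lambda x,y:(230+x/7,170+y/7)
for nm,q,z in [("plate right edge",[(205,95),(120,535)],zp),("rim right outer",[(243,90),(150,580)],64)]:
    print(nm,[tf(onz("top",*T(*p),z)) for p in q])
E
```

```text
plate side (np.float64(-0.2070996638805346), array([538.01, 163.72]), array([[ 0.79,  4.13],
       [-4.46, -3.23],
       [ 3.67, -0.9 ]]))
tray side (np.float64(-0.18991373187293567), array([534.55, 164.73]), array([[ 1.63,  1.63],
       [-1.02, -3.79],
       [-0.61,  2.17]]))
rel [ 3.59 -0.32] -0.017185932007598936
plate right edge [array([  81.38, -131.03,   95.3 ]), array([ -74.72, -132.45,   95.3 ])]
rim right outer [array([  88.67, -141.  ,   64.  ]), array([ -90.46, -143.07,   64.  ])]
```

>>> jog_arm:
  series: [2.8, 0.3, 6, 0, 0, 0, 50, 0, 0, 8, 0, 0, 0, 50, 0, 0, 4, 0, 0, 0, 50, 0, 0, 0, 0, 0, 0, 50, 0, 0, 0, 0, 0, 0, 50, 0, 0, 0, 0, 0, 0, 50]

```text
t: 28.63
position: [538.6, 171.7, 88.6]
tool_rot: [-3.138, -0.0, 2.942]
wrist_force: [-0.3, -0.2, -3.5]
width: 59.9
```

```bash
python3 - <<'E'
from h import *
s=robot.capture("side");t=robot.capture("top")
st()
crop(t,"t24a.png",230,170,45,85,7)
crop(s,"s24a.png",155,165,125,85,6)
R=toolR(np.pi+TH,0)
plan(w([0,0,87]),R)
E
```

```text
t 28.73 TCP [538.79 171.73  88.84] trayfr [-0.31  0.48 88.84] q [-0.44  0.5   0.05  1.88 -0.03  0.76  1.  ] F [ 0.    0.31 -3.84] w 59.3 rot [-3.14  0.    2.94]
target TCP [539.  171.2  76. ] cur [538.79 171.73  88.84] shift(cur tool) [-0.31 -0.44 12.84] |13| rotvec [-0.  0. -0.] shift in target tool [-0.31 -0.48 12.84]
```

View pics/s24a.png

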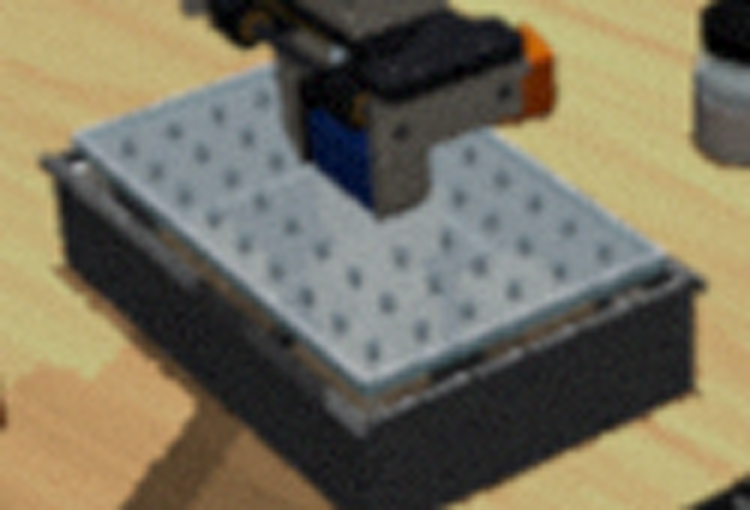

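View pics/t24a.png

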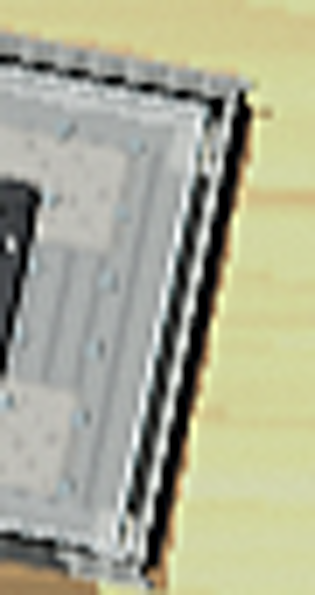

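```bash
python3 - <<'E'
from h import *
T=lambda x,y:(230+x/7,170+y/7)
for nm,q,z in [("plate back edge pts",[(0,78),(100,98),(203,110)],77),("plate front edge pts",[(20,527),(115,545)],77),("rim back outer",[(0,40),(120,65),(243,88)],64),("rim front outer",[(100,575),(150,583)],64)]:
    print(nm,[tf(onz("top",*T(*p),z))[:2] for p in q])
S=lambda x,y:(155+x/6,165+y/6)
from meas import fit
c=[onz("side",*S(*p),77) for p in [(77,140),(370,382),(665,255)]]
r=[onz("side",*S(*p),64) for p in [(42,160),(365,430),(703,283)]]
f=fit([(-81,131),(-81,-131),(81,-131)],c);g=fit([(-90,140),(-90,-140),(90,-140)],r)
print(f,g,TR[:2,:2].T@(f[1]-g[1]),f[0]-g[0])
E
```

```text
plate back edge pts [array([ 74.96, -55.8 ]), array([ 74.8 , -92.48]), array([  77.65, -129.54])]
plate front edge pts [array([-80.2 , -95.23]), array([ -79.78, -129.58])]
rim back outer [array([ 89.63, -50.7 ]), array([ 89.05, -95.4 ]), array([  89.39, -140.86])]
rim front outer [array([ -92.25, -125.12]), array([ -91.51, -143.28])]
(np.float64(-0.19253959046532285), array([537.26, 165.64]), array([[ 0.03,  4.98],
       [-2.27, -3.02],
       [ 2.24, -1.96]])) (np.float64(-0.1912303095159916), array([535.65, 165.17]), array([[ 1.24, -1.31],
       [-0.71, -1.12],
       [-0.53,  2.43]])) [1.49 0.78] -0.0013092809493312485
```

>>> jog_arm:
  series: [0, -0.3, 3, 0, 0, 0, 50, 0, 0, 3, 0, 0, 0, 50, 0, 0, 3, 0, 0, 0, 50, 0, 0, 2.5, 0, 0, 0, 50, 0, 0, 0, 0, 0, 0, 50, 0, 0, 0, 0, 0, 0, 50]

```text
t: 29.23
position: [538.3, 171.2, 76.8]
tool_rot: [-3.138, -0.001, 2.942]
wrist_force: [0.5, -0.2, -5.0]
width: 59.8
```

>>> jog_arm:
  series: [0, 0, 1, 0, 0, 0, 50, 0, 0, 1, 0, 0, 0, 50, 0, 0, 0, 0, 0, 0, 50, 0, 0, 0, 0, 0, 0, 50]

```text
t: 29.57
position: [538.7, 171.4, 75.7]
tool_rot: [-3.139, 0.0, 2.942]
wrist_force: [-3.5, -1.8, 5.8]
width: 59.7
```

```bash
python3 - <<'E'
from h import *
s=robot.capture("side");st()
crop(s,"s25a.png",155,165,125,85,6)
E
```

```text
t 29.62 TCP [538.69 171.34  75.74] trayfr [-0.33  0.08 75.74] q [-0.44  0.52  0.05  1.89 -0.03  0.73  1.  ] F [-3.46 -1.48  5.76] w 59.5 rot [-3.14  0.    2.94]
```

View pics/s25a.png

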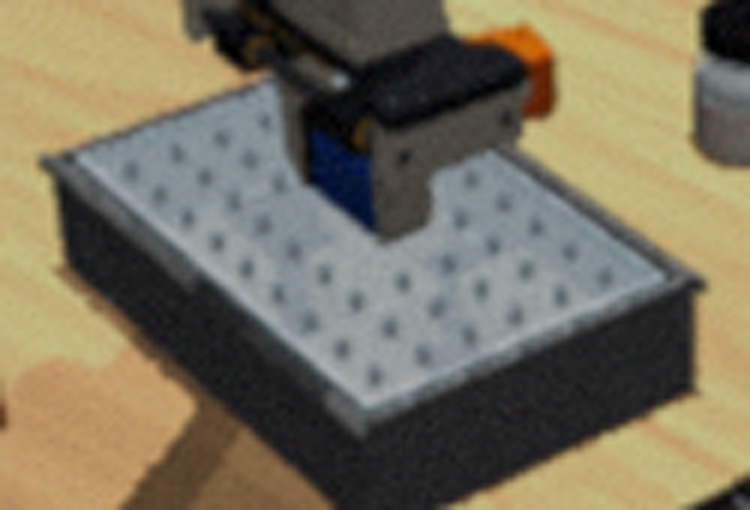

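The plate sits inside the rim. Release and rise.

>>> jog_arm:
  series: [0, 0, 0, 0, 0, 0, 75, 0, 0, 0, 0, 0, 0, 85, 0, 0, 0, 0, 0, 0, 91, 0, 0, 0, 0, 0, 0, 91, 0, 0, -8, 0, 0, 0, 91, 0, 0, -20, 0, 0, 0, 91, 0, 0, -30, 0, 0, 0, 91, 0, 0, -30, 0, 0, 0, 91]

```text
t: 30.28
position: [537.9, 171.3, 164.1]
tool_rot: [-3.137, -0.001, 2.942]
wrist_force: [1.0, -0.2, 0.1]
width: 91.0
```

>>> jog_arm:
  series: [0, 0, -30, 0, 0, 0, 91, 0, -30, -20, 0, 0, 0, 91, -5, -35, 0, 0, 0, 0, 91, -5, -35, 0, 0, 0, 0, 91, -5, -35, 0, 0, 0, 0, 91, -5, -35, 0, 0, 0, 0, 91, -5, -35, 0, 0, 0, 0, 91, -5, -35, 0, 0, 0, 0, 91]

```text
t: 30.95
position: [520.0, -71.1, 214.7]
tool_rot: [-3.138, 0.001, 2.942]
wrist_force: [0.3, -0.4, 0.4]
width: 90.8
```

>>> jog_arm:
  series: [0, -20, 0, 0, 0, 0, 91, 0, 0, 0, 0, 0, 0, 91, 0, 0, 0, 0, 0, 0, 91, 0, 0, 0, 0, 0, 0, 91]

```text
t: 31.28
position: [516.6, -88.1, 214.3]
tool_rot: [-3.139, 0.0, 2.943]
wrist_force: [-0.2, 0.6, 0.7]
width: 90.9
```

```bash
python3 - <<'E'
from h import *
s=robot.capture("side");t=robot.capture("top");st()
cv2.imwrite("pics/s26f.png",s[:,:,::-1]);cv2.imwrite("pics/t26f.png",t[:,:,::-1])
crop(s,"s26.png",155,155,130,100,6);crop(t,"t26.png",130,140,150,120,5)
E
```

```text
t 31.38 TCP [516.68 -87.44 214.13] trayfr [  28.47 -258.04  214.13] q [-0.07  0.29  0.17  1.86 -0.05  1.    1.49] F [ 0.13 -0.04 -0.1 ] w 91.3 rot [-3.14  0.    2.94]
```

View pics/s26.png

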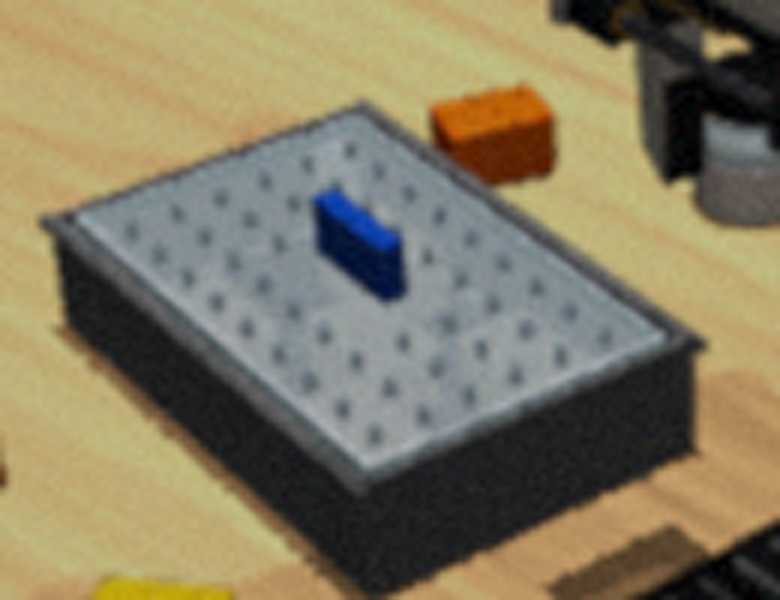

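View pics/t26.png

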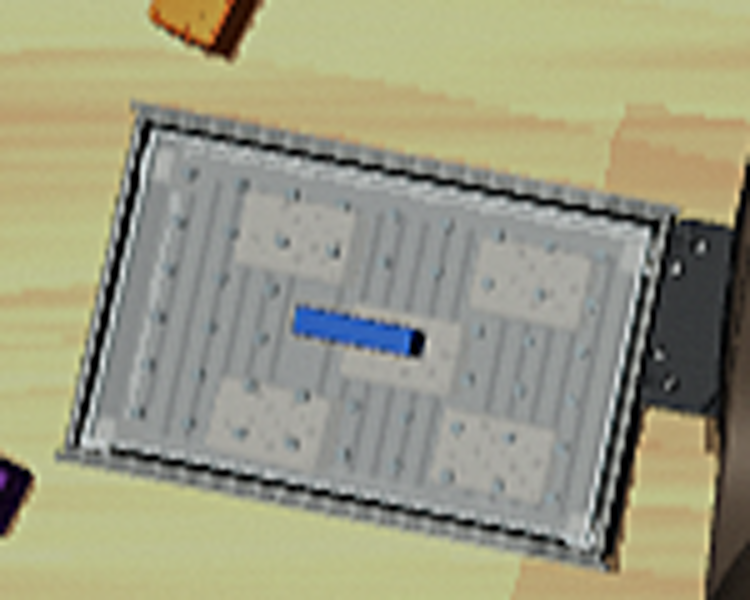

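View pics/s26f.png

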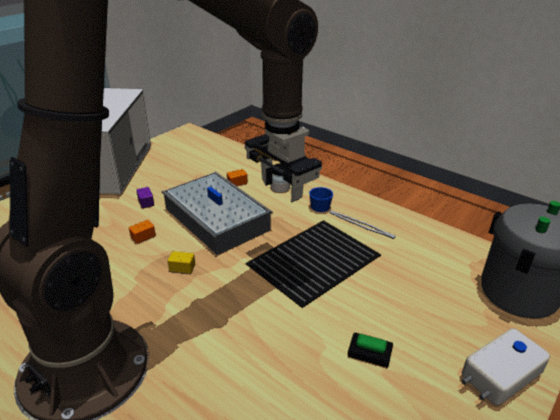

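```bash
python3 - <<'E'
from h import *
print(robot.close_job())
E
```

```text
the job is handed in; nothing more can be done
None
```

The job is done and handed in at 31.4 s of the 72 s; it returned no verdict.

**Drip plate to the mat:** I drew it up by its handle with the tool tilted. The wrist could not turn it all the way flat, so I set its far edge on the mat and pivoted it down in the fingers. I then let go, and it lay flat with the handle up and was never dropped. Measured mid was about (600, -172) mm, roughly 30 mm from the mat's centre.

**Blocks:** Only blocks 5, 4 and 1 had to move; 2 and 3 stayed where they were. The last measured centres from the top view, in tray x, y (mm), were:

| Block | x | y |
|---|---|---|
| 1 | -5 | -16 |
| 2 | -56 | 45 |
| 3 | 41 | 51 |
| 4 | -49 | -72 |
| 5 | 42 | -74 |

The closest pair is about 72 mm apart (53 mm needed), all lie flat, and each third has at least one block.

**Plate on the tray:** It met the posts at the expected height (tool point at 75.7 mm, 75.8 predicted). The last pictures show it flush inside the rim with an even gap all round and the handle up. The fingers are clear, and the cup, tweezers, jar and scraper look unmoved, though I did not re-measure them.

**Disagreements:** The two views differed by up to about 5 mm in y on the blocks and 1–2 mm on the tray. I gripped block 5 about 6 mm off centre and 7 mm high, allowed for that when setting it down, and it landed as planned.

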